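# Lay the vegetable skewers across the roasting tin

## Task

One skewer already rests across the roasting tin; take the carrot skewer and the courgette skewer from the sloped rack and lay them across the tin too, squarely and centred, each level with its blade on both long rims and its vegetables hanging between them. Leave a gap of at least 2 cm between the vegetables of neighbouring skewers, set them down gently without letting them fall, leave the onion skewer where it lies, and do not knock over or push aside the jars, bottle and crockery around.

Things in the scene. Friction and masses are not known exactly. Their poses are not given: they have to be found in the camera images.
- tin: dark roasting tin, fixed. Origin: centre of its underside, z up. Outer 194 (x) by 354 (y), 75 tall. Two flat steel rims 12 wide run along y at |x| = 85 to 97, tops at z = 75, 170 clear between. End rims at |y| = 165 to 177, top z = 73; inner floor z = 4. Wire handles at the ends reach |y| = 194.
- rack: wooden skewer rack, fixed. Origin: centre of its underside, z up. Rises 35 degrees to +x. Two cross rails (210 wide, 170 apart on the slope) carry the blades; open between them down to a base board (top z = 6). Skewer centres lie at x = 0, z = 105, |y| = 40 to 54. A stop at the low end stands 10 above the blades; side bars at |y| = 95 to 105 lie 10 below them.
- carrot_skewer: flat steel skewer, three orange carrot rounds. Origin: centre of blade and middle piece. Blade 240 (x) by 10 (y) by 4 (z); 16 square eyelet at x = -120 to -136. Pieces at x = -34, 0, 34: firm, 30 long, 28 across y and z; grip them across y. 120 g (0.7 to 1.4 times), balanced within 8 of origin. Starts on the rack, either side, +x end up, sloping 35 degrees.
- courgette_skewer: the same in shape, size and frame as the carrot skewer, but with three dark green courgette rounds with pale ends. Starts on the rack beside it, on either side, +x end up, sloping 35 degrees.
- onion_skewer: the same in shape, size and frame, but with three pale onion chunks. It rests level across the tin, blade roughly along the tin's x, its centre anywhere from y = -80 to +80 along the tin.
- oil_bottle: green glass oil bottle, 56 diameter, 270 tall, standing between rack and tin; origin under its centre.
- salt_jar: clear jar with white cap, 52 diameter, 85 tall, on the robot's side of the tin; origin under its centre.
- pepper_mill: dark wooden pepper mill, 52 diameter, 155 tall, just beyond the tin; origin under its centre.
- mug: blue mug, 76 diameter, 85 tall, handle to its +y, beyond the tin; origin under its centre.
- spice_jar: amber jar with red cap, 48 diameter, 100 tall, beside the rack on its -y side; origin under its centre.
- bowl: white bowl, 100 diameter, 45 tall, on the robot's side of the rack; origin under its centre.

How it is judged:
At the end, for the whole second after the job is handed in: Carrot and courgette skewers rest on both long rims: centred across within 25 mm, within 145 mm of the middle along the tin, square within 0.25 rad, level within 0.05 rad, at rest. All skewer centres at least 46 mm apart; the onion skewer on the tin, within 20 mm of its start (x of carrot_skewer in the frame of tin between -0.025 and 0.025 m and y of carrot_skewer in the frame of tin between -0.145 and 0.145 m and z of carrot_skewer in the frame of tin between 0.074 and 0.085 m and angle between the x axis of each of carrot_skewer, courgette_skewer and the x axis of tin, either way round below 0.25 rad and angle between carrot_skewer's own x axis and vertical between 1.52 and 1.62 rad and linear speed of each of carrot_skewer, courgette_skewer below 0.02 m/s and angular speed of each of carrot_skewer, courgette_skewer below 0.15 rad/s and horizontal distance between each of carrot_skewer, courgette_skewer and onion_skewer above 0.046 m and x of courgette_skewer in the frame of tin between -0.025 and 0.025 m and y of courgette_skewer in the frame of tin between -0.145 and 0.145 m and z of courgette_skewer in the frame of tin between 0.074 and 0.085 m and angle between courgette_skewer's own x axis and vertical between 1.52 and 1.62 rad and horizontal distance between carrot_skewer and courgette_skewer above 0.046 m and contact force between each of carrot_skewer, courgette_skewer, onion_skewer and tin above 0.1 N and distance of onion_skewer from where it was at the start of the episode below 0.02 m); the robot touches nothing.
It fails at once if carrot skewer is let fall: it moves faster than 0.5 m/s or turns faster than 5 rad/s while no finger touches it (contact force between carrot_skewer and the fingers below 0.02 N and (linear speed of carrot_skewer above 0.5 m/s or angular speed of carrot_skewer above 5 rad/s)).
It fails at once if courgette skewer is let fall: it moves faster than 0.5 m/s or turns faster than 5 rad/s while no finger touches it (contact force between courgette_skewer and the fingers below 0.02 N and (linear speed of courgette_skewer above 0.5 m/s or angular speed of courgette_skewer above 5 rad/s)).
It fails at once if the onion skewer is shifted more than 30 mm (distance of onion_skewer from where it was at the start of the episode above 0.03 m).
It fails at once if a jar, the bottle, the mill, the mug or the bowl is knocked over or pushed more than 40 mm (distance of any of oil_bottle, salt_jar, pepper_mill, mug, spice_jar, bowl from where it was at the start of the episode above 0.04 m or angle between any of oil_bottle, salt_jar, pepper_mill, mug, spice_jar, bowl's own z axis and vertical above 0.5 rad).
It also fails if it takes over 64 s, if anything falls off the work surface, if the arm or the gripper's body presses on something with over 40 N, if the wrist force passes 120 N, or if a joint passes its speed limit or range.

## Robot

A 6-joint arm with a two-finger parallel gripper is mounted at the origin on the work surface. World frame = base frame: x ahead of the robot, y to its left, z up, the work surface at z = 0. Lengths are in m, angles in rad, forces in N, time in s.
With the tool pointing down it reaches from about 0.3 to 0.85 m from the base axis. Payload 5.4 kg.
Tool frame: the origin (TCP) lies on the centre line of the jaws, within the pads' length; the fingertips stand 11 mm ahead of it and the grasp point (between the pads) lies 8 mm behind it (tip_reach is the distance from the TCP to the fingertips, in m); y points along the fingers, z is the direction in which the jaws open and shut, and the axes are right-handed (so a half turn about y gives the same grasp; the last joint's range is limited). The gripper opens to 85 mm and grips with 20 to 120 N. Pads are 22 mm wide; open, the fingers measure 114 mm over their backs; the gripper's body (76 mm by 85 mm) begins 54 mm behind the grasp point. The pads swing forward as they close: fully open they stand 13 mm farther back than shut.
Start: joints at [1.112, 0.158, 1.597, -0, 1.386, -0.21], TCP at [0.142, 0.557, 0.242] pointing down, gripper open.
Joint ranges: [-2.91, 2.91], [-0.94, 2.29], [0.18, 2.7], [-1.29, 4.43], [0.17, 2.64], [-3, 3]. Speed limits (rad/s): [2.57, 2.57, 3.14, 3.14, 3.14, 3.14].

## Interface

Orientations are given as a unit quaternion [x, y, z, w].
In Python, from workcell import * gives the robot as it stands.
- The arm moves only by the tool move_arm, never from a script. Its argument "motion" is a list of rows, each a list of 7 numbers: the shift along the tool's x, y, z in m, then the turn, a rotation vector about the tool's x, y, z in rad, then the closure in counts, from 0 (fully open) to 255 (shut). In form: [[x, y, z, rx, ry, rz, hand], ...]. A call has exactly 8 rows; each row shifts and turns the commanded pose from where the row before left it, along the tool's axes as they then stand; what a row does not reach is not made up. A row lasts 1/8 s, in which the tool goes at most 62.5 mm and 10.7 degrees, less where a joint would pass 70% of its speed; a pose out of reach is approached as far as the arm can. A call is refused whole if a number of a shift passes 0.0625 or a number of a turn 0.188, either way. A call with a gripper value outside its range is refused whole. The fingers move at their own pace and stop on an object; "force" is the grip in N (left out, the last holds). Time passes only in rows, so rows that do not move let the fingers close, or fill a call up. It gives the time, the measured TCP pose, the force and the opening at its end, in the units of the state.
- state(): the state, without advancing time (a new reading comes with each control period).
- read_camera(name): name is "scene" or "top"; returns a dict with "frame" (384x512x3 uint8, red, green, blue), "fx", "fy", "cx", "cy" (pixels), "rvec" (rotation vector, rad) and "tvec" (3), from world to camera coordinates, as OpenCV has them. Camera axes: x right, y down, z forward; pixel columns grow to the right and rows downward; lengths in m; the calibration is good to about 2 mm. A picture is of the moment at which its call begins. There is no depth.
- sign_off(): hands the job in, once; it reports no verdict.
The state is a dict: "t": time; "joint_pos": joint angles; "joint_vel": joint speeds; "joint_torque": joint torques, N m; "ee_pos": TCP position; "tool_rot": TCP orientation; "contact_force": force on the tool from outside, world axes, zero at the start; "torque": the same for the moment, N m; "finger_gap": finger opening in m.
Only numpy, scipy, OpenCV 4.12 (cv2) and the standard library are available. Lean on these libraries where they do the work, as an engineer would, in place of code of your own. Each camera call takes 0.05 s, during which the arm holds its last target.

## Working session

There is one attempt and no reset: what is moved stays moved. The work goes in short steps, Python scripts to look and compute and a tool call to move; the robot and the scene stay as the last step left them, time stands still between calls to the robot, and variables do not carry over. Pictures are saved under pics/ and viewed, and the job is handed in when it is done.

Besides the shell and the picture viewer there is one more tool, called after "Call:" as name([rows], argument=value, ...), one row to a line, values as JSON. move_arm: Moves the arm, as the interface text tells. Its arguments: {"type":"object","properties":{"motion":{"type":"array"},"force":{"type":"number"}},"required":["motion"]}

```bash
ls; mkdir -p pics
python3 - <<'E'
from workcell import *
import cv2
print(state())
for n in ("scene","top"):
    c=read_camera(n); cv2.imwrite(f"pics/{n}0.png",cv2.resize(c["frame"][:,:,::-1],(800,600),interpolation=cv2.INTER_CUBIC))
    cv2.imwrite(f"pics/{n}0_raw.png",c["frame"][:,:,::-1])
    print(n,{k:c[k] for k in c if k!="frame"})
E
```

```text
pics
{'t': 0.0, 'joint_pos': array([ 1.11188850e+00,  1.59038000e-01,  1.59829344e+00,  3.41044486e-06,
        1.38617568e+00, -2.10124397e-01]), 'joint_vel': array([ 8.63321981e-05, -5.93863064e-04, -5.41493564e-05,  7.01395600e-04,
       -4.18565202e-04, -6.40692961e-04]), 'joint_torque': array([-3.47292998e-04, -3.95995367e+01, -3.31430769e+01, -1.16433202e-04,
        8.24374758e-03,  1.99048618e-07]), 'ee_pos': array([0.141342  , 0.55674142, 0.24129243]), 'tool_rot': array([ 0.7022818 , -0.08795509,  0.0875084 , -0.70100389]), 'contact_force': array([-0.52019486, -0.69259655, -0.25692258]), 'torque': array([-0.00092817,  0.05451601,  0.01193604]), 'finger_gap': 0.08577545108953913}
scene {'fx': 358.7703532553281, 'fy': 358.7703532553281, 'cx': 255.87044101426085, 'cy': 185.63904705337515, 'rvec': array([ 1.53121633,  2.33063039, -0.61007068]), 'tvec': array([ 0.29199785, -0.34854517,  1.38621703])}
top {'fx': 368.0600159069425, 'fy': 368.0600159069425, 'cx': 254.8163335204566, 'cy': 185.42862363493632, 'rvec': array([ 2.12804363, -2.1172506 ,  0.22156251]), 'tvec': array([-0.0877627 ,  0.52216402,  1.22225162])}
```

View pics/scene0.png

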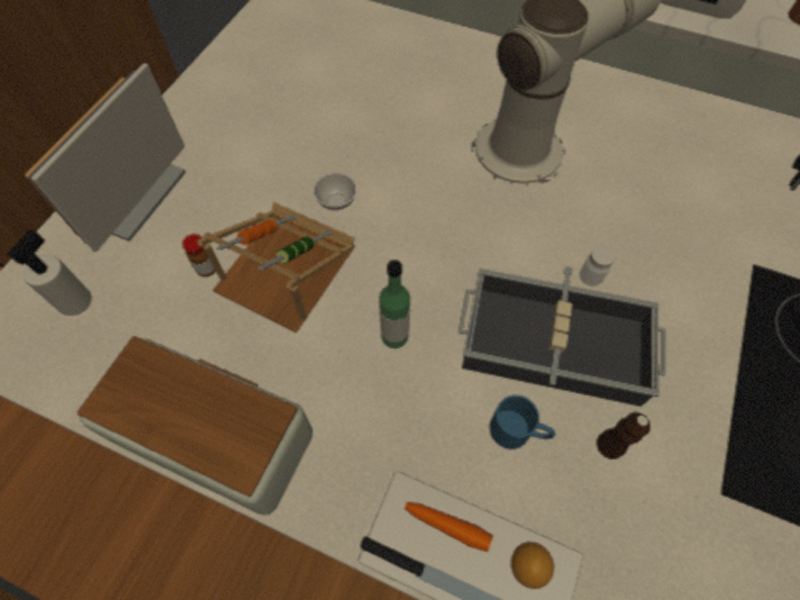

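View pics/top0.png

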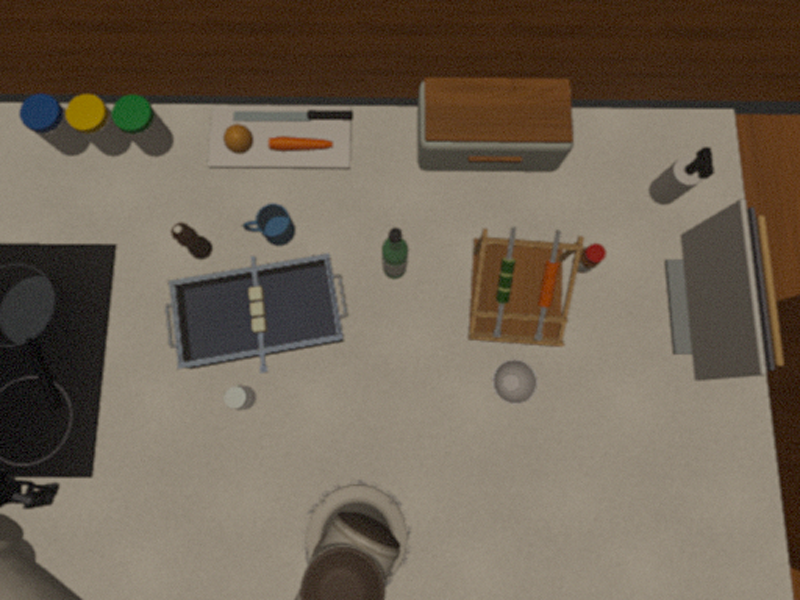

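The scene view shows the rack at (280,265), with carrot at (258,232) and courgette at (297,250). The tin is at (562,335), with onion at (562,325). The top view shows the tin at (257,312), courgette at (505,282) and carrot at (549,285). Next I'll measure these.

```bash
cat > h.py <<'E'
import numpy as np, cv2
from scipy.spatial.transform import Rotation as R
def ray(c,uv):
    Rm,_=cv2.Rodrigues(np.array(c["rvec"])); C=-Rm.T@c["tvec"]
    d=Rm.T@np.array([(uv[0]-c["cx"])/c["fx"],(uv[1]-c["cy"])/c["fy"],1.]); return C,d/np.linalg.norm(d)
def onz(c,uv,z):
    C,d=ray(c,uv); return C+d*(z-C[2])/d[2]
def tri(c1,u1,c2,u2):
    A=np.zeros((3,3));b=np.zeros(3)
    rs=[ray(c1,u1),ray(c2,u2)]
    for C,d in rs:
        P=np.eye(3)-np.outer(d,d);A+=P;b+=P@C
    x=np.linalg.solve(A,b); return x,[float(np.linalg.norm((np.eye(3)-np.outer(d,d))@(x-C))) for C,d in rs]
def proj(c,p):
    return cv2.projectPoints(np.array(p,float).reshape(-1,1,3),np.array(c["rvec"]),np.array(c["tvec"]),np.array([[c["fx"],0,c["cx"]],[0,c["fy"],c["cy"]],[0,0,1]]),None)[0].reshape(-1,2)
def mask(fr,lo,hi,box):
    h=cv2.cvtColor(fr,cv2.COLOR_RGB2HSV); m=cv2.inRange(h,np.array(lo),np.array(hi))
    k=np.zeros_like(m);x0,y0,x1,y1=box;k[y0:y1,x0:x1]=255; return m&k
def blob(m):
    n,l,s,ce=cv2.connectedComponentsWithStats(m); return [(int(s[i,4]),ce[i].round(2)) for i in np.argsort(-s[1:,4])+1][:6] if n>1 else []
def big(fr,box,f,name):
    x0,y0,x1,y1=box; cv2.imwrite(name,cv2.resize(np.ascontiguousarray(fr[y0:y1,x0:x1,::-1]),None,fx=f,fy=f,interpolation=cv2.INTER_CUBIC))
E
python3 - <<'E'
from workcell import *
from h import *
s=read_camera("scene");t=read_camera("top")
big(t["frame"],(290,140,390,230),8,"pics/t_rack.png")
big(t["frame"],(100,155,230,245),6,"pics/t_tin.png")
big(s["frame"],(110,120,240,215),6,"pics/s_rack.png")
big(s["frame"],(285,160,430,270),5,"pics/s_tin.png")
for nm,lo,hi,bs,bt in [("carrot",(3,150,70),(18,255,255),(130,120,190,165),(330,155,365,205)),("courg",(35,70,20),(85,255,255),(165,140,215,180),(305,155,335,205)),("onion",(15,40,110),(40,255,255),(345,185,375,230),(150,175,180,225))]:
    ms=mask(s["frame"],lo,hi,bs);mt=mask(t["frame"],lo,hi,bt)
    print(nm,"S",blob(ms),"T",blob(mt))
    def rect(m):
        p=cv2.findNonZero(m); r=cv2.minAreaRect(p); return np.array(r[0]),r[1],r[2]
    a,b=rect(ms),rect(mt);print(a,b); print(tri(s,a[0],t,b[0]))
E
```

```text
carrot S [(575, array([170.31, 152.04])), (14, array([186.71, 143.64])), (8, array([130.5 , 162.38])), (5, array([155.4, 163.8])), (1, array([149., 146.])), (1, array([159., 143.]))] T [(1088, array([343.46, 179.69])), (11, array([357.64, 162.09])), (2, array([330.5, 204. ])), (1, array([364., 160.])), (1, array([333., 203.]))]
(array([159.5, 151. ]), (26.0, 59.0), 90.0) (array([346.99996948, 180.49998474]), (33.99999237060547, 46.99999237060547), 0.0)
(array([ 0.53793722, -0.40590669,  0.09516856]), [0.01184967703363832, 0.011849677033638359])
courg S [(149, array([190.62, 158.17]))] T [(57, array([324.35, 170.53])), (52, array([322.98, 180.25])), (49, array([321.39, 189.22]))]
(array([190.20002747, 158.40000916]), (8.049844741821289, 21.466251373291016), 63.43495178222656) (array([322.78375244, 179.79728699]), (7.069156646728516, 26.96143341064453), 9.462322235107422)
(array([ 0.53231324, -0.31077423,  0.10629496]), [3.78524270119693e-06, 3.7852427012785802e-06])
onion S [(167, array([358.5 , 211.98])), (78, array([360.62, 196.73])), (1, array([374., 185.]))] T [(72, array([163.9 , 197.17])), (71, array([164.85, 207.15])), (68, array([162.91, 187.37]))]
(array([361.09976196, 201.834198  ]), (13.486486434936523, 40.21622085571289), 18.924644470214844) (array([163.97029114, 197.20297241]), (28.259056091308594, 8.457816123962402), 84.2894058227539)
(array([0.46999451, 0.21376367, 0.10878042]), [0.0008632678074362821, 0.0008632678074363192])
```

View pics/t_rack.png

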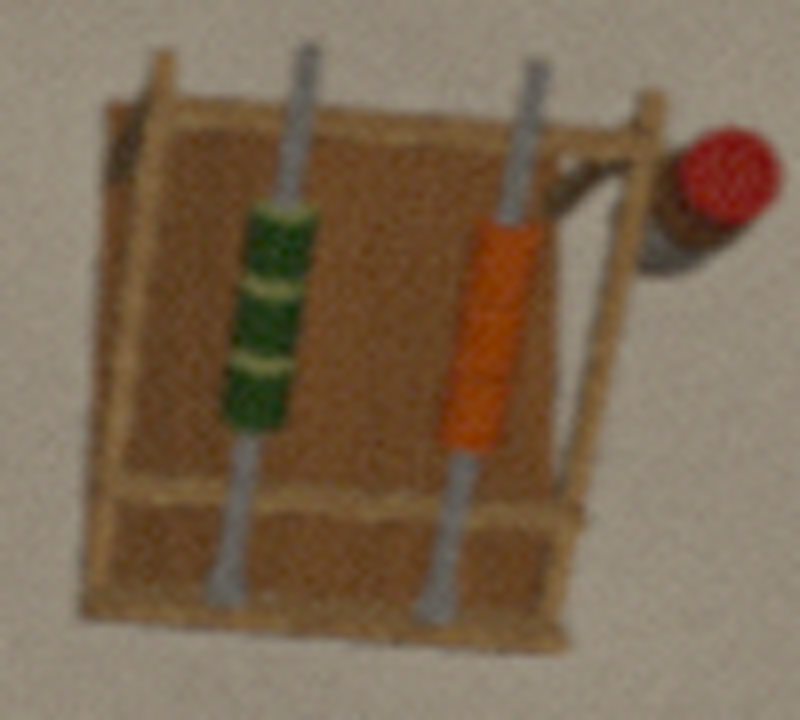

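View pics/t_tin.png

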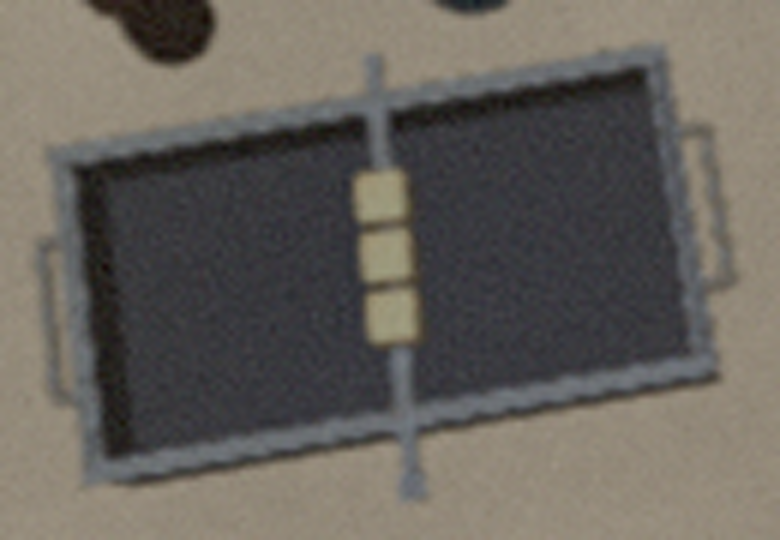

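View pics/s_rack.png

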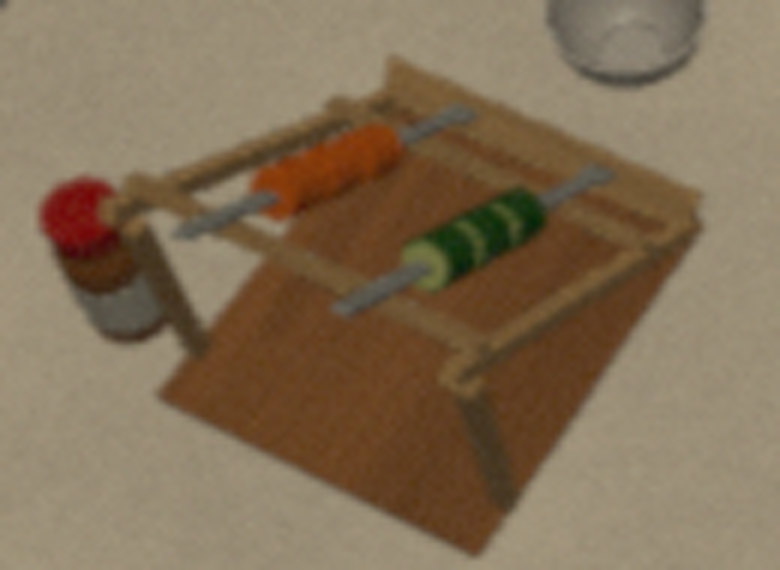

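View pics/s_tin.png

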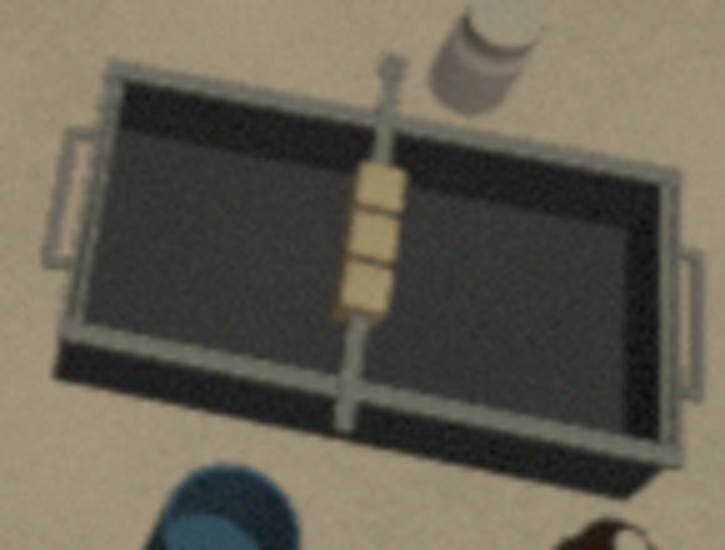

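```bash
cat > m1.py <<'E'
from workcell import *
from h import *
s=read_camera("scene");t=read_camera("top")
def px(X,x0,y0,f): return np.array([x0+(X[0]+.5)/f-.5,y0+(X[1]+.5)/f-.5])
tr=lambda X:px(X,290,140,8); tt=lambda X:px(X,100,155,6); sr=lambda X:px(X,110,120,6); st=lambda X:px(X,285,160,5)
for n,hi,lo in [("courg",((335,311),(311,46)),((608,173),(224,605))),("carrot",((180,236),(539,63)),((475,112),(435,622)))]:
    a,ea=tri(s,sr(hi[0]),t,tr(hi[1])); b,eb=tri(s,sr(lo[0]),t,tr(lo[1])); d=a-b
    print(n,a,b,ea[0],eb[0],"len",np.linalg.norm(d),"slope",np.degrees(np.arcsin(d[2]/np.linalg.norm(d))),"yaw",np.degrees(np.arctan2(d[1],d[0])),"centre",b+d*136/256)
print("tin top view")
P=np.array([onz(t,tt(x),.075) for x in [(52,150),(660,48),(717,372),(88,482)]]);print(P,P.mean(0))
Q=np.array([onz(s,st(x),.075) for x in [(683,465),(62,335),(108,62),(682,172)]]);print(Q,Q.mean(0))
for P in(P,Q):print([np.linalg.norm(P[i]-P[(i+1)%4]) for i in range(4)],[np.degrees(np.arctan2(*(P[i]-P[(i+1)%4])[[1,0]])) for i in range(4)])
# pieces triangulate
for n,lo,hi,bs,bt in [("carrot",(3,190,90),(13,255,255),(150,138,180,158),(340,163,360,200)),]:
    for im,b in((s,bs),(t,bt)):
        m=mask(im["frame"],lo,hi,b); print(blob(m)[:2], cv2.minAreaRect(cv2.findNonZero(m)))
print("onion tips", onz(t,tt((373,62)),.077),onz(t,tt((413,497)),.077),onz(s,st((344,428)),.077),onz(s,st((392,58)),.077), "onion c",onz(t,(163.9,197.2),.083))
E
python3 m1.py
```

```text
courg [ 0.63277946 -0.32186046  0.17036598] [ 0.42352481 -0.30437594  0.02323809] 0.0021161024398206768 0.0006605595319684484 len 0.25639780022002046 slope 35.01750399275154 yaw -4.776322698330011 centre [ 0.53469134 -0.31366459  0.10139978]
carrot [ 0.62590762 -0.41233966  0.17046251] [ 0.41617137 -0.39540616  0.02386418] 0.001070923852637151 0.001548233390421384 len 0.25645098088990476 slope 34.864853288401676 yaw -4.615884682601358 centre [ 0.52759375 -0.40440208  0.10174454]
tin top view
[[0.5351671  0.41271089 0.075     ]
 [0.59713099 0.07091602 0.075     ]
 [0.41121692 0.03402914 0.075     ]
 [0.34881715 0.37780252 0.075     ]] [0.47308304 0.22386464 0.075     ]
[[0.53720182 0.41335746 0.075     ]
 [0.60128726 0.06943566 0.075     ]
 [0.41574218 0.03241095 0.075     ]
 [0.3507522  0.3783939  0.075     ]] [0.47624587 0.22339949 0.075     ]
[np.float64(0.3473661679842085), np.float64(0.1895380776995917), np.float64(0.34939071139745537), np.float64(0.1895913903717601)] [np.float64(100.27553337032782), np.float64(11.22221096108808), np.float64(-79.71201143356028), np.float64(-169.38992439624207)]
[np.float64(0.3498416098236786), np.float64(0.18920307345820594), np.float64(0.35203394395174686), np.float64(0.18969953019268745)] [np.float64(100.55528260342282), np.float64(11.284896245749415), np.float64(-79.36143938564342), np.float64(-169.3790808177678)]
[(178, array([164.62, 147.47]))] ((164.8103485107422, 147.77584838867188), (9.099071502685547, 23.58330726623535), 68.19859313964844)
[(223, array([350.68, 181.76]))] ((350.85205078125, 181.5640106201172), (9.212600708007812, 28.532230377197266), 10.30484676361084)
onion tips [0.58722054 0.23388997 0.077     ] [0.34135549 0.19888276 0.077     ] [0.59219682 0.23390925 0.077     ] [0.34300453 0.19521909 0.077     ] onion c [0.47437773 0.21927785 0.083     ]
```

Blade lengths (256 mm) and slopes (35°) match the given sizes. Next are the obstacles and the tool axes.

```bash
cat > m2.py <<'E'
from workcell import *
from h import *
t=read_camera("top");s=read_camera("scene")
big(t["frame"],(90,120,270,270),4,"pics/t_obs.png")
f=512/800
def T(x,y,z): return onz(t,((x+.5)*f-.5,(y+.5)*f-.5),z).round(3)
def S(x,y,z): return onz(s,((x+.5)*f-.5,(y+.5)*f-.5),z).round(3)
print("mill base top/scene",T(203,247,0),S(611,447,0),"head",T(180,231,.15),S(638,422,.15))
print("mug rim",T(273,217,.085),S(516,410,.085))
print("salt cap",T(237,395,.085),S(601,258,.085))
print("bottle cap",T(396,234,.27),S(394,267,.27))
print("bowl",T(515,380,.03),S(335,190,.03),"spice",T(593,253,.1),S(195,242,.1))
a=np.radians(10.6);X=np.array([np.cos(a),np.sin(a)]);Y=np.array([-X[1],X[0]]);c=np.array([.4747,.2236])
for y in(-85,85):
  p=c+Y*y/1000; print(y,p,"ends",p+X*.12,p-X*.136)
print("R\n",R.from_quat(state()["tool_rot"]).as_matrix().round(3))
E
python3 m2.py
```

```text
mill base top/scene [ 0.633  0.371 -0.   ] [0.633 0.375 0.   ] head [0.625 0.37  0.15 ] [0.634 0.368 0.15 ]
mug rim [0.679 0.193 0.085] [0.668 0.188 0.085]
salt cap [0.292 0.249 0.085] [0.299 0.251 0.085]
bottle cap [ 0.586 -0.078  0.27 ] [ 0.591 -0.076  0.27 ]
bowl [ 0.327 -0.342  0.03 ] [ 0.317 -0.343  0.03 ] spice [ 0.597 -0.506  0.1  ] [ 0.599 -0.508  0.1  ]
-85 [0.49033586 0.1400505 ] ends [0.60828811 0.16212466] [0.35665666 0.11503311]
85 [0.45906414 0.3071495 ] ends [0.57701638 0.32922367] [0.32538493 0.28213212]
R
 [[ 0.969 -0.     0.246]
 [-0.246 -0.     0.969]
 [-0.    -1.    -0.   ]]
```

```bash
sleep 0
```

```text
(no output)
```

Obstacles are located, and both landing places (tin y = -85 and about +98) are clear of them. I'll move towards the rack now.

Call:
move_arm([
  [0.02, -0.002, -0.032, 0, 0, 0, 110],
  [0.02, -0.002, -0.032, 0, 0, 0, 110],
  [0.02, -0.002, -0.032, 0, 0, 0, 110],
  [0.02, -0.002, -0.032, 0, 0, 0, 110],
  [0.02, -0.002, -0.032, 0, 0, 0, 110],
  [0.02, -0.002, -0.032, 0, 0, 0, 110],
  [0.02, -0.002, -0.032, 0, 0, 0, 110],
  [0.02, -0.002, -0.032, 0, 0, 0, 110],
], force=40)

```text
t: 1.4
ee_pos: [0.2338, 0.2687, 0.2585]
tool_rot: [-0.702, 0.087, -0.088, 0.702]
contact_force: [0.5, -0.8, 0.1]
finger_gap: 0.0488
```

Call:
move_arm([
  [0.02, -0.002, -0.032, 0, 0, 0, 110],
  [0.02, -0.002, -0.032, 0, 0, 0, 110],
  [0.02, -0.002, -0.032, 0, 0, 0, 110],
  [0.02, -0.002, -0.032, 0, 0, 0, 110],
  [0.02, -0.002, -0.032, 0, 0, 0, 110],
  [0.02, -0.002, -0.032, 0, 0, 0, 110],
  [0.02, -0.002, -0.032, 0, 0, 0, 110],
  [0.02, -0.002, -0.032, 0, 0, 0, 110],
])

```text
t: 2.4
ee_pos: [0.326, -0.0191, 0.2746]
tool_rot: [0.702, -0.087, 0.088, -0.702]
contact_force: [-0.4, 0.5, -0.5]
finger_gap: 0.0485
```

Call:
move_arm([
  [0.02, 0, -0.032, 0, 0, 0, 110],
  [0.02, 0, -0.032, 0, 0, 0, 110],
  [0.02, 0, -0.032, 0, 0, 0, 110],
  [0.02, 0, -0.032, 0, 0, 0, 110],
  [0.02, 0, -0.032, 0, 0, 0, 110],
  [0.02, 0, -0.032, 0, 0, 0, 110],
  [0.02, 0, -0.032, 0, 0, 0, 110],
  [0.02, 0, -0.032, 0, 0, 0, 110],
])

```text
t: 3.4
ee_pos: [0.418, -0.3065, 0.2743]
tool_rot: [0.702, -0.088, 0.088, -0.702]
contact_force: [0.8, -0.4, -0.1]
finger_gap: 0.0484
```

Call:
move_arm([
  [0, 0, 0, 0, -0.166, 0, 110],
  [0, 0, 0, 0, 0, -0.122, 110],
  [0, 0, 0, 0, 0, -0.122, 110],
  [0, 0, 0, 0, 0, -0.122, 110],
  [0, 0, 0, 0, 0, -0.122, 110],
  [0, 0, 0, 0, 0, -0.123, 110],
  [0, 0, 0, 0, 0, 0, 110],
  [0, 0, 0, 0, 0, 0, 110],
])

```text
t: 4.4
ee_pos: [0.4179, -0.3056, 0.275]
tool_rot: [0.683, 0.184, 0.24, -0.665]
contact_force: [0.3, -0.4, -0.1]
finger_gap: 0.0487
```

```bash
cat > go.py <<'E'
from workcell import *
from h import *
import sys
def tgt(yaw,tilt):
    return (R.from_euler('z',yaw,degrees=True)*R.from_matrix(np.array([[1,0,0],[0,0,1],[0,-1,0]]))).as_matrix()@R.from_rotvec([0,0,-np.radians(tilt)]).as_matrix()
def delta(p,yaw,tilt):
    s=state(); M=R.from_quat(s["tool_rot"]).as_matrix(); Rt=tgt(yaw,tilt)
    print("tool shift(current axes)",(M.T@(np.array(p)-s["ee_pos"])).round(4),"turn",R.from_matrix(M.T@Rt).as_rotvec().round(4),"ee",s["ee_pos"].round(4),"gap",round(s["finger_gap"],4),"F",s["contact_force"].round(1),"t",s["t"])
    return Rt
E
python3 - <<'E'
from go import *
c=np.array([.534,-.313,.105]);Rt=tgt(-4.7,35);print(Rt.round(3))
delta(c+.009*Rt[:,1],-4.7,35)
t=read_camera("top");s=read_camera("scene")
big(t["frame"],(270,120,400,240),6,"pics/a_t.png"); big(s["frame"],(110,80,260,215),5,"pics/a_s.png")
E
```

```text
[[ 0.816  0.572  0.082]
 [-0.067 -0.047  0.997]
 [ 0.574 -0.819  0.   ]]
tool shift(current axes) [-0.0019  0.215   0.0024] turn [ 0.0012 -0.0002 -0.0011] ee [ 0.4179 -0.3056  0.275 ] gap 0.0487 F [ 0.3 -0.4 -0.1] t 4.4
```

View pics/a_s.png

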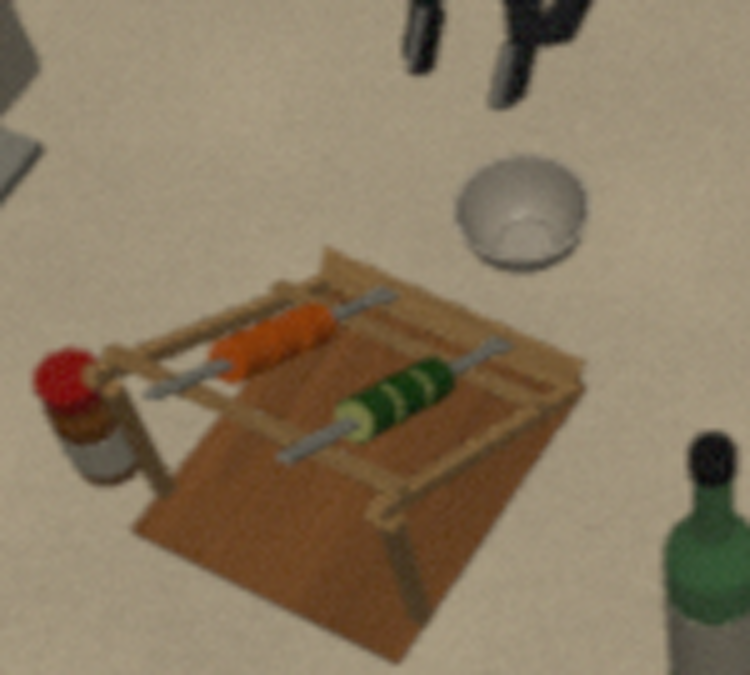

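The picture shows the open fingers at (460,60), well above the rack and in line with the courgette at (395,400). I'll advance along the tool axis and check before closing.

Call:
move_arm([
  [-0.002, 0.025, 0.0025, 0, 0, 0, 110],
  [0, 0.025, 0, 0, 0, 0, 110],
  [0, 0.025, 0, 0, 0, 0, 110],
  [0, 0.025, 0, 0, 0, 0, 110],
  [0, 0.025, 0, 0, 0, 0, 110],
  [0, 0.025, 0, 0, 0, 0, 110],
  [0, 0.01, 0, 0, 0, 0, 110],
  [0, 0, 0, 0, 0, 0, 110],
])

```text
t: 5.5
ee_pos: [0.5082, -0.3099, 0.1419]
tool_rot: [0.682, 0.185, 0.24, -0.665]
contact_force: [0.5, 0.4, -0.5]
finger_gap: 0.0487
```

Run:
```python
from go import *
c=np.array([.534,-.313,.105]);Rt=tgt(-4.7,35)
delta(c+.009*Rt[:,1],-4.7,35)
t=read_camera("top");s=read_camera("scene")
big(t["frame"],(290,130,390,220),7,"pics/b_t.png"); big(s["frame"],(130,90,240,195),6,"pics/b_s.png")
```

```text
tool shift(current axes) [ 0.0001  0.0541 -0.001 ] turn [-0.0008  0.0001 -0.0005] ee [ 0.5082 -0.3099  0.1419] gap 0.0487 F [ 0.5  0.4 -0.5] t 5.5
```

View pics/b_s.png

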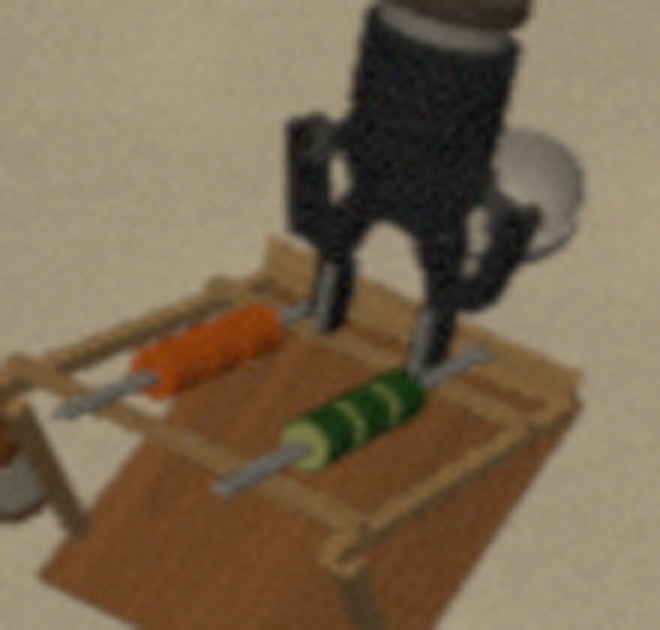

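View pics/b_t.png

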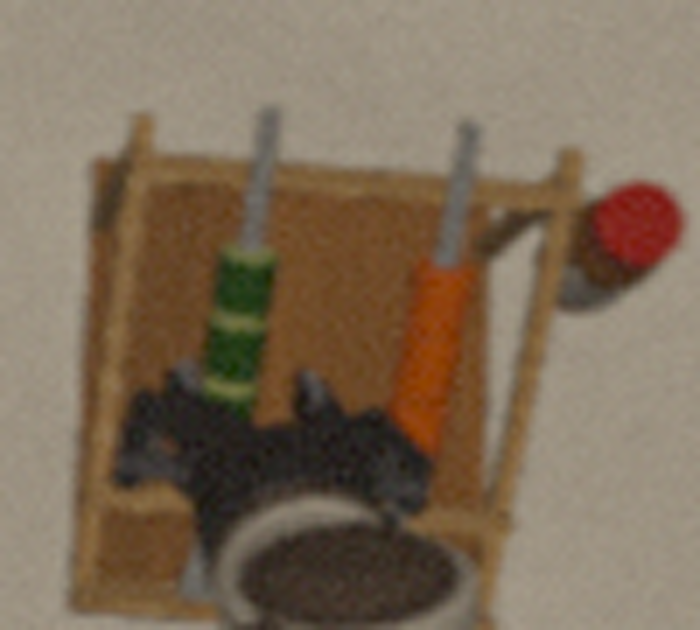

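Run:
```python
from go import *
s=state();M=R.from_quat(s["tool_rot"]).as_matrix();t=read_camera("top");sc=read_camera("scene")
for a in(0,.005):
  for z in(-.0285,.0285):
    p=s["ee_pos"]+M@np.array([0,a,z]); u=proj(t,p)[0];v=proj(sc,p)[0]
    print(a,z,"top crop",(u-[290,130]+.5)*7,"scene crop",(v-[130,90]+.5)*6)
Rt=tgt(-4.7,35);c=np.array([.534,-.313,.105])
for x in(-.136,-.049,0,.049,.12):
    p=c+Rt[:,0]*x;print(x,"top",(proj(t,p)[0]-[290,130]+.5)*7,"scene",(proj(sc,p)[0]-[130,90]+.5)*6)
```

```text
0 -0.0285 top crop [311.54132547 392.19367567] scene crop [329.161386   314.67462639]
0 0.0285 top crop [187.89553535 381.44943149] scene crop [424.08116537 358.22334132]
0.005 -0.0285 top crop [309.85318147 387.85227274] scene crop [327.35699719 323.49490769]
0.005 0.0285 top crop [186.68368229 377.15078552] scene crop [422.05404049 367.05596195]
-0.136 top [195.53685763 600.46687138] scene [487.90912469 348.98766948]
-0.049 top [221.64549728 442.28345016] scene [408.57548518 390.20802145]
0 top [237.00519681 349.22422327] scene [359.20002517 415.86263471]
0.049 top [252.86581163 253.13012005] scene [305.9404093  443.53538647]
0.12 top [276.78746583 108.1969043 ] scene [220.88541643 487.72845217]
```

The tool projection agrees with the pictures. The courgette sits about 2 mm to +y of my estimate, so I'll shift by 1 mm, advance and close.

Call:
move_arm([
  [0, 0.01, 0.001, 0, 0, 0, 110],
  [0, 0.012, 0, 0, 0, 0, 110],
  [0, 0.012, 0, 0, 0, 0, 110],
  [0, 0.01, 0, 0, 0, 0, 110],
  [0, 0.01, 0, 0, 0, 0, 110],
  [0, 0, 0, 0, 0, 0, 110],
  [0, 0, 0, 0, 0, 0, 140],
  [0, 0, 0, 0, 0, 0, 165],
], force=30)

```text
t: 6.7
ee_pos: [0.5388, -0.3123, 0.0984]
tool_rot: [0.683, 0.185, 0.241, -0.665]
contact_force: [-0.8, -0.6, -0.6]
finger_gap: 0.0303
```

Call:
move_arm([
  [0, 0, 0, 0, 0, 0, 185],
  [0, 0, 0, 0, 0, 0, 205],
  [0, 0, 0, 0, 0, 0, 225],
  [0, 0, 0, 0, 0, 0, 225],
  [0, -0.003, 0, 0, 0, 0, 225],
  [0, -0.005, 0, 0, 0, 0, 225],
  [0, -0.01, 0, 0, 0, 0, 225],
  [0, -0.01, 0, 0, 0, 0, 225],
], force=40)

```text
t: 7.7
ee_pos: [0.5218, -0.3098, 0.1205]
tool_rot: [0.682, 0.184, 0.24, -0.666]
contact_force: [0.1, -0.4, -2.1]
finger_gap: 0.0277
```

Run:
```python
from go import *
delta([.45,-.3,.35],-4.7,35)
t=read_camera("top");s=read_camera("scene")
big(t["frame"],(290,130,390,220),7,"pics/c_t.png"); big(s["frame"],(130,90,240,195),6,"pics/c_s.png")
```

```text
tool shift(current axes) [ 0.072  -0.2296  0.0041] turn [-0.0007 -0.0008 -0.0014] ee [ 0.5218 -0.3098  0.1205] gap 0.0277 F [ 0.1 -0.4 -2.1] t 7.7
```

View pics/c_s.png

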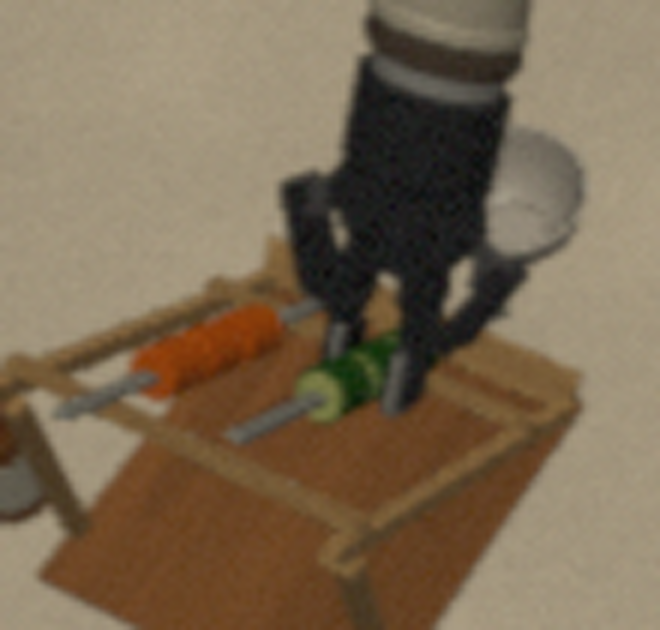

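The scene picture shows the courgette at (345,385) held between the pads and lifted clear of the rails. I'll raise it and level it.

Call:
move_arm([
  [0.004, -0.015, 0, 0, 0, 0, 225],
  [0.01, -0.03, 0.001, 0, 0, 0, 225],
  [0.01, -0.03, 0.001, 0, 0, 0, 225],
  [0.01, -0.03, 0.001, 0, 0, 0, 225],
  [0.01, -0.03, 0.001, 0, 0, 0, 225],
  [0.01, -0.03, 0, 0, 0, 0, 225],
  [0.01, -0.03, 0, 0, 0, 0, 225],
  [0.008, -0.035, 0, 0, 0, 0, 225],
])

```text
t: 8.8
ee_pos: [0.4496, -0.2999, 0.3505]
tool_rot: [0.682, 0.184, 0.24, -0.666]
contact_force: [-0.6, -0.9, -1.7]
finger_gap: 0.0273
```

Call:
move_arm([
  [0, 0, 0, 0, 0, 0.1, 225],
  [0, 0, 0, 0, 0, 0.122, 225],
  [0, 0, 0, 0, 0, 0.122, 225],
  [0, 0, 0, 0, 0, 0.122, 225],
  [0, 0, 0, 0, 0, 0.1, 225],
  [0, 0, 0, 0, 0, 0.0458, 225],
  [0, 0, 0, 0, -0.133, 0, 225],
  [0, 0, 0, 0, -0.133, 0, 225],
])

```text
t: 9.8
ee_pos: [0.4501, -0.3003, 0.35]
tool_rot: [-0.704, -0.066, 0.067, 0.704]
contact_force: [0.2, 0.2, -0.7]
finger_gap: 0.0274
```

Run:
```python
from go import *
delta([.490,.140,.35],10.6,0)
t=read_camera("top");s=read_camera("scene")
big(t["frame"],(270,130,390,230),6,"pics/d_t.png"); big(s["frame"],(140,30,270,140),6,"pics/d_s.png")
```

```text
tool shift(current axes) [1.213e-01 4.000e-04 4.251e-01] turn [-0.0012  0.0026 -0.0009] ee [ 0.4501 -0.3003  0.35  ] gap 0.0274 F [ 0.2  0.2 -0.7] t 9.8
```

View pics/d_s.png

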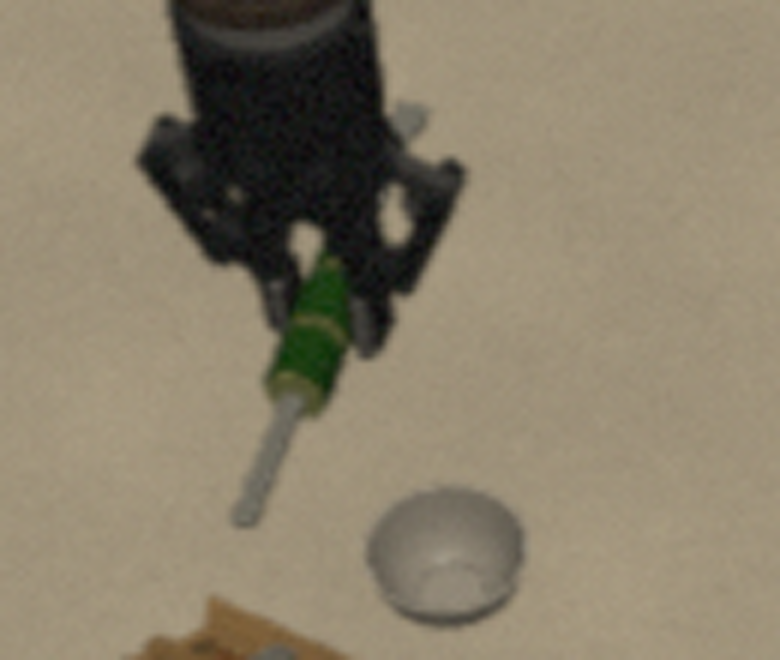

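View pics/d_t.png

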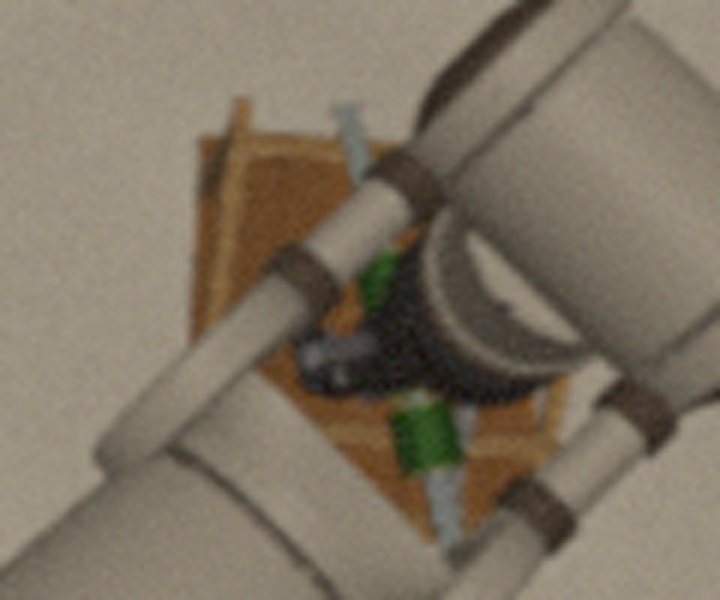

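Run:
```python
from go import *
s=state();M=R.from_quat(s["tool_rot"]).as_matrix();t=read_camera("top");sc=read_camera("scene")
for x in(-.136,-.049,.049,.12):
    p=s["ee_pos"]+M@np.array([x,-.009,0]);print(x,"top",(proj(t,p)[0]-[270,130]+.5)*6,"scene",(proj(sc,p)[0]-[140,30]+.5)*6)
p,e=tri(sc,(np.array([242,518])+.5)/6-.5+[140,30],t,(np.array([346,104])+.5)/6-.5+[270,130]);print(p,e[0],M.T@(p-s["ee_pos"]))
```

```text
-0.136 top [484.89821841 674.8336173 ] scene [417.42805679  97.82135502]
-0.049 top [438.89872001 474.11141131] scene [361.34256426 227.95881347]
0.049 top [388.97420148 256.26209035] scene [291.92256428 389.03687403]
0.12 top [353.99359496 103.62163228] scene [236.90919976 516.6866301 ]
[ 0.56774903 -0.27559436  0.35888354] 0.00043402622094306436 [ 0.12032427 -0.00887692  0.00290936]
```

The blade is level and centred in the grip: the tip is at tool (0.120, -0.009, 0.003). Now over to the tin.

Call:
move_arm([
  [0.006, 0, 0.02, 0, 0, 0, 225],
  [0.009, 0, 0.033, 0, 0, 0, 225],
  [0.01, 0, 0.035, 0, 0, 0, 225],
  [0.01, 0, 0.035, 0, 0, 0, 225],
  [0.01, 0, 0.035, 0, 0, 0, 225],
  [0.01, 0, 0.035, 0, 0, 0, 225],
  [0.01, 0, 0.035, 0, 0, 0, 225],
  [0.01, 0, 0.035, 0, 0, 0, 225],
])

```text
t: 11.0
ee_pos: [0.4757, -0.026, 0.3506]
tool_rot: [-0.704, -0.064, 0.065, 0.704]
contact_force: [0.2, -0.7, -1.5]
finger_gap: 0.0276
```

Call:
move_arm([
  [0.01, 0, 0.035, 0, 0, 0, 225],
  [0.01, 0, 0.035, 0, 0, 0, 225],
  [0.01, 0, 0.035, 0, 0, 0, 225],
  [0.01, 0.01, 0.035, 0, 0, 0, 225],
  [0.006, 0.03, 0.022, 0, 0, 0, 225],
  [0, 0.04, 0, 0, 0, 0, 225],
  [0, 0.04, 0, 0, 0, 0, 225],
  [0, 0.04, 0, 0, 0, 0, 225],
])

```text
t: 12.0
ee_pos: [0.4909, 0.1405, 0.1895]
tool_rot: [-0.704, -0.064, 0.065, 0.704]
contact_force: [0.4, -0.1, -2.2]
finger_gap: 0.0276
```

Call:
move_arm([
  [0, 0.035, 0, 0, 0, 0, 225],
  [0, 0.025, 0, 0, 0, 0, 225],
  [0, 0.015, 0, 0, 0, 0, 225],
  [0, 0.005, 0, 0, 0, 0, 225],
  [0, 0, 0, 0, 0, 0, 225],
  [0, 0, 0, 0, 0, 0, 225],
  [0, 0, 0, 0, 0, 0, 225],
  [0, 0, 0, 0, 0, 0, 225],
])

```text
t: 13.0
ee_pos: [0.492, 0.1395, 0.1109]
tool_rot: [-0.704, -0.065, 0.065, 0.704]
contact_force: [0.2, 0.0, -1.4]
finger_gap: 0.0275
```

Run:
```python
from go import *
delta([.490,.140,.068],10.6,0)
t=read_camera("top");s=read_camera("scene")
big(t["frame"],(100,155,230,245),6,"pics/e_t.png"); big(s["frame"],(285,150,430,270),5,"pics/e_s.png")
```

```text
tool shift(current axes) [-0.0018  0.0429  0.0009] turn [-0.0001 -0.0019 -0.    ] ee [0.492  0.1395 0.1109] gap 0.0275 F [ 0.2  0.  -1.4] t 13.0
```

View pics/e_s.png

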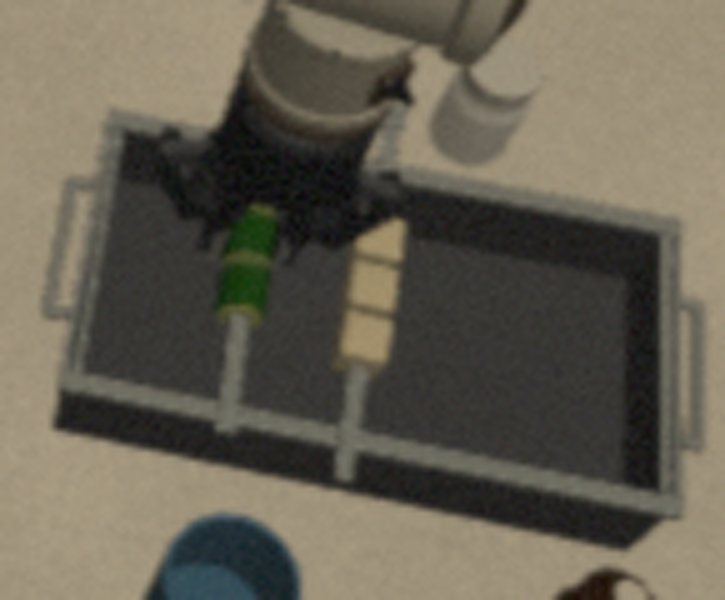

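View pics/e_t.png

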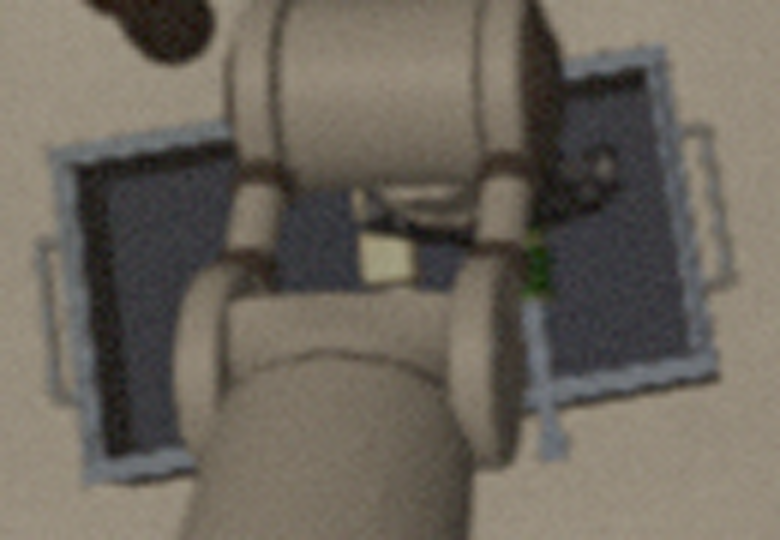

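The views show courgette (scene 245,260) hovering parallel to the onion (370,290), with both blade ends past the rims. Lowering gently.

Call:
move_arm([
  [-0.002, 0.01, 0.001, 0, 0, 0, 225],
  [0, 0.01, 0, 0, 0, 0, 225],
  [0, 0.008, 0, 0, 0, 0, 225],
  [0, 0.005, 0, 0, 0, 0, 225],
  [0, 0.003, 0, 0, 0, 0, 225],
  [0, 0.001, 0, 0, 0, 0, 225],
  [0, 0.001, 0, 0, 0, 0, 225],
  [0, 0, 0, 0, 0, 0, 225],
])

```text
t: 14.1
ee_pos: [0.4896, 0.1401, 0.0726]
tool_rot: [-0.704, -0.065, 0.065, 0.704]
contact_force: [0.0, 0.3, -2.5]
finger_gap: 0.0272
```

Call:
move_arm([
  [0, 0.001, 0, 0, 0, 0, 225],
  [0, 0.001, 0, 0, 0, 0, 225],
  [0, 0.001, 0, 0, 0, 0, 225],
  [0, 0, 0, 0, 0, 0, 225],
  [0, 0, 0, 0, 0, 0, 225],
  [0, 0, 0, 0, 0, 0, 225],
  [0, 0, 0, 0, 0, 0, 225],
  [0, 0, 0, 0, 0, 0, 225],
])

```text
t: 15.1
ee_pos: [0.4896, 0.1401, 0.0705]
tool_rot: [0.704, 0.064, -0.065, -0.704]
contact_force: [-4.1, 0.0, 7.0]
finger_gap: 0.0277
```

Run:
```python
from go import *
s=state();M=R.from_quat(s["tool_rot"]).as_matrix();print(s["contact_force"],s["torque"],M.T@s["torque"],M.T@s["contact_force"])
s=read_camera("scene")
big(s["frame"],(285,150,430,270),5,"pics/f_s.png")
```

```text
[-4.07274666  0.04998584  6.95184724] [-0.15490466  0.7175691   0.00503642] [-0.02148584 -0.00495574  0.73378473] [-4.00275949 -6.94753285  0.7922423 ]
```

View pics/f_s.png

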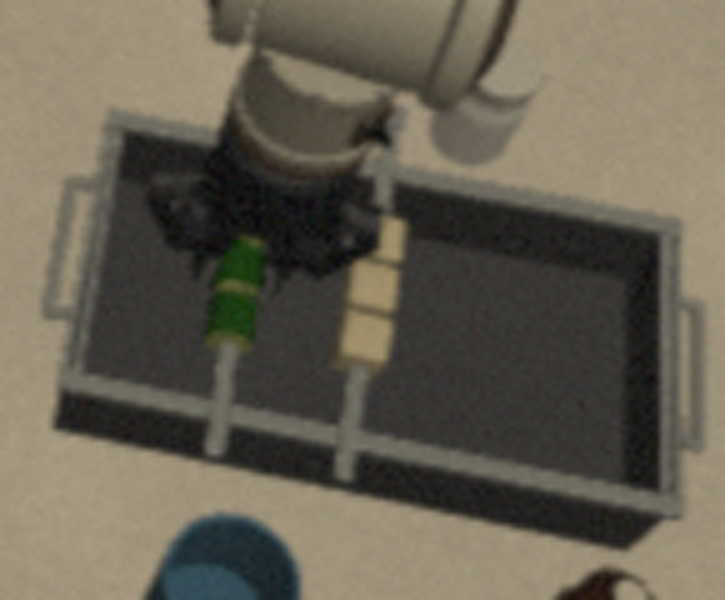

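The moment shows the near end touching first, so I'll tip the far end down slightly.

Call:
move_arm([
  [0, 0, 0, 0, 0, 0.006, 225],
  [0, 0, 0, 0, 0, 0.006, 225],
  [0, 0, 0, 0, 0, 0.006, 225],
  [0, 0, 0, 0, 0, 0, 225],
  [0, 0, 0, 0, 0, 0, 225],
  [0, 0, 0, 0, 0, 0, 225],
  [0, 0, 0, 0, 0, 0, 225],
  [0, 0, 0, 0, 0, 0, 225],
])

```text
t: 16.15
ee_pos: [0.49, 0.1402, 0.0705]
tool_rot: [0.705, 0.059, -0.071, -0.704]
contact_force: [-2.5, -0.8, 6.3]
finger_gap: 0.0277
```

Run:
```python
from go import *
s=state();M=R.from_quat(s["tool_rot"]).as_matrix();print(s["ee_pos"],M.T@s["torque"],M.T@s["contact_force"])
```

```text
[0.49003456 0.14017102 0.07045475] [-0.01564473 -0.06508651  0.06855936] [-2.66893822 -6.21266367 -0.32321485]
```

The moment is now near zero with 6 N upward, so both rims carry the blade. Releasing.

Call:
move_arm([
  [0, 0, 0, 0, 0, 0, 172],
  [0, 0, 0, 0, 0, 0, 165],
  [0, 0, 0, 0, 0, 0, 155],
  [0, 0, 0, 0, 0, 0, 140],
  [0, 0, 0, 0, 0, 0, 125],
  [0, 0, 0, 0, 0, 0, 115],
  [0, 0, 0, 0, 0, 0, 115],
  [0, 0, 0, 0, 0, 0, 115],
], force=20)

```text
t: 17.15
ee_pos: [0.4895, 0.1401, 0.0695]
tool_rot: [0.705, 0.058, -0.071, -0.704]
contact_force: [-0.0, -0.2, -0.2]
finger_gap: 0.047
```

Call:
move_arm([
  [0, -0.01, 0, 0, 0, -0.018, 115],
  [0, -0.02, 0, 0, 0, 0, 115],
  [0, -0.03, 0, 0, 0, 0, 115],
  [0, -0.04, 0, 0, 0, 0, 115],
  [0, -0.05, 0, 0, 0, 0, 115],
  [0, -0.05, 0, 0, 0, 0, 115],
  [0, -0.04, 0, 0, 0, 0, 115],
  [0, -0.04, 0, 0, 0, 0, 115],
], force=40)

```text
t: 18.15
ee_pos: [0.4896, 0.1402, 0.3518]
tool_rot: [-0.704, -0.065, 0.064, 0.704]
contact_force: [0.1, 0.5, -0.7]
finger_gap: 0.0468
```

Run:
```python
from go import *
c=np.array([.5285,-.4035,.105]);Rt=tgt(-4.7,35); w=c-.2*Rt[:,1]; print(w)
delta(w,-4.7,0)
s=read_camera("scene");t=read_camera("top")
big(s["frame"],(285,150,430,270),5,"pics/g_s.png");big(t["frame"],(100,155,230,245),6,"pics/g_t.png")
```

```text
[ 0.41417046 -0.3941004   0.26883041]
tool shift(current axes) [-0.1716  0.0827 -0.5116] turn [-2.000e-04  2.653e-01  1.200e-03] ee [0.4896 0.1402 0.3518] gap 0.0468 F [ 0.1  0.5 -0.7] t 18.15
```

View pics/g_s.png

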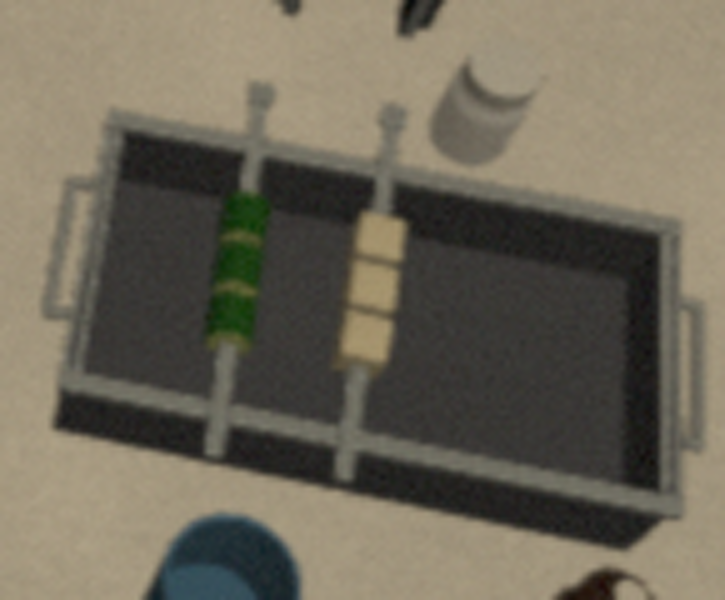

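The courgette lies flat on both rims, parallel to the onion (scene 237,270 and 370,290). Next the carrot.

Call:
move_arm([
  [-0.01, 0, -0.03, 0, 0, 0, 110],
  [-0.01, 0, -0.03, 0, 0, 0, 110],
  [-0.01, 0, -0.03, 0, 0, 0, 110],
  [-0.01, 0, -0.03, 0, 0, 0, 110],
  [-0.01, 0, -0.03, 0, 0, 0, 110],
  [-0.01, 0, -0.03, 0, 0, 0, 110],
  [-0.01, 0, -0.03, 0, 0, 0, 110],
  [-0.01, 0, -0.03, 0, 0, 0, 110],
])

```text
t: 19.25
ee_pos: [0.4544, -0.1112, 0.3492]
tool_rot: [-0.704, -0.064, 0.065, 0.704]
contact_force: [0.7, 0.2, -0.4]
finger_gap: 0.0486
```

Call:
move_arm([
  [-0.01, 0, -0.03, 0, 0, 0, 110],
  [-0.01, 0.01, -0.03, 0, 0, 0, 110],
  [-0.01, 0.01, -0.03, 0, 0, 0, 110],
  [-0.01, 0.01, -0.03, 0, 0, 0, 110],
  [-0.01, 0.01, -0.03, 0, 0, 0, 110],
  [-0.01, 0.01, -0.03, 0, 0, 0, 110],
  [-0.01, 0.01, -0.03, 0, 0, 0, 110],
  [-0.01, 0.01, -0.03, 0, 0, 0, 110],
])

```text
t: 20.25
ee_pos: [0.4195, -0.3616, 0.279]
tool_rot: [-0.704, -0.064, 0.065, 0.704]
contact_force: [0.8, 0.3, 0.6]
finger_gap: 0.0484
```

Call:
move_arm([
  [-0.01, 0.01, -0.03, 0, 0, 0, 110],
  [0, 0.003, 0, 0, 0.133, 0, 110],
  [0, 0, 0, 0, 0.132, 0, 110],
  [0, 0, 0, 0, 0, -0.122, 110],
  [0, 0, 0, 0, 0, -0.122, 110],
  [0, 0, 0, 0, 0, -0.122, 110],
  [0, 0, 0, 0, 0, -0.122, 110],
  [0, 0, 0, 0, 0, -0.122, 110],
])

```text
t: 21.25
ee_pos: [0.4154, -0.3921, 0.2667]
tool_rot: [0.683, 0.186, 0.241, -0.664]
contact_force: [-0.4, 0.2, -0.7]
finger_gap: 0.0485
```

Run:
```python
from go import *
c=np.array([.5285,-.403,.105]);Rt=tgt(-4.7,35)
delta(c+.009*Rt[:,1],-4.7,35)
```

```text
tool shift(current axes) [-2.000e-04  2.067e-01 -1.300e-03] turn [0.0013 0.0006 0.0024] ee [ 0.4154 -0.3921  0.2667] gap 0.0485 F [-0.4  0.2 -0.7] t 21.25
```

Call:
move_arm([
  [0, 0.025, -0.001, 0, 0, 0, 110],
  [0, 0.025, 0, 0, 0, 0, 110],
  [0, 0.025, 0, 0, 0, 0, 110],
  [0, 0.025, 0, 0, 0, 0, 110],
  [0, 0.025, 0, 0, 0, 0, 110],
  [0, 0.025, 0, 0, 0, 0, 110],
  [0, 0, 0, 0, 0, 0, 110],
  [0, 0, 0, 0, 0, 0, 110],
])

```text
t: 22.25
ee_pos: [0.502, -0.4, 0.1454]
tool_rot: [0.683, 0.183, 0.239, -0.665]
contact_force: [-0.2, -0.6, 0.2]
finger_gap: 0.0488
```

Run:
```python
from go import *
c=np.array([.5285,-.403,.105]);Rt=tgt(-4.7,35)
delta(c+.009*Rt[:,1],-4.7,35)
t=read_camera("top");s=read_camera("scene")
big(t["frame"],(290,130,390,220),7,"pics/h_t.png"); big(s["frame"],(110,90,220,195),6,"pics/h_s.png")
for x in(-.136,-.049,0,.049,.12):
    p=c+Rt[:,0]*x;print(x,"top",(proj(t,p)[0]-[290,130]+.5)*7,"scene",(proj(s,p)[0]-[110,90]+.5)*6)
```

```text
tool shift(current axes) [-0.0011  0.0574 -0.0007] turn [ 0.0011 -0.0013 -0.0042] ee [ 0.502  -0.4     0.1454] gap 0.0488 F [-0.2 -0.6  0.2] t 22.25
-0.136 top [376.45108253 612.43786576] scene [473.25127658 291.13021077]
-0.049 top [407.63567789 454.57188216] scene [386.67162226 327.97817849]
0 top [425.98165123 361.69893985] scene [332.87522423 350.8737185 ]
0.049 top [444.92600035 265.79683582] scene [274.92311237 375.53791431]
0.12 top [473.49881077 121.15250845] scene [182.53789767 414.8567062 ]
```

View pics/h_s.png

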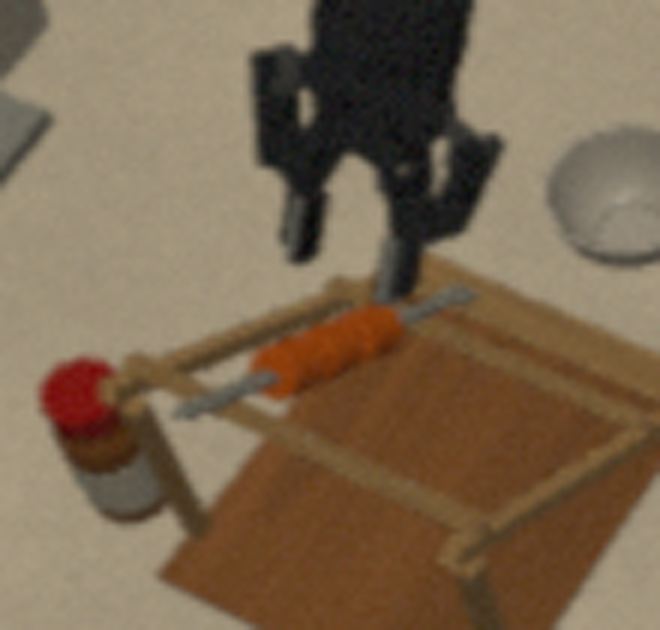

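View pics/h_t.png

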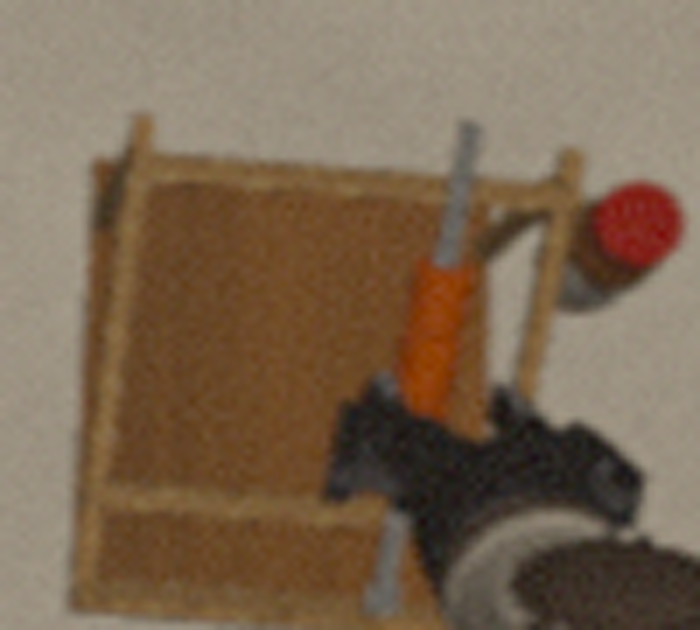

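The carrot's projected tip (473,121) matches what I see (470,122). The right finger will pass near the side bar, so I'll narrow the jaws slightly before advancing.

Call:
move_arm([
  [-0.001, 0, 0, 0, 0, -0.004, 126],
  [0, 0.012, 0, 0, 0, 0, 126],
  [0, 0.012, 0, 0, 0, 0, 126],
  [0, 0.012, 0, 0, 0, 0, 126],
  [0, 0.012, 0, 0, 0, 0, 126],
  [0, 0.009, 0, 0, 0, 0, 126],
  [0, 0, 0, 0, 0, 0, 126],
  [0, 0, 0, 0, 0, 0, 140],
], force=30)

```text
t: 23.35
ee_pos: [0.5376, -0.4016, 0.1012]
tool_rot: [0.683, 0.179, 0.239, -0.666]
contact_force: [-0.6, -0.0, -0.7]
finger_gap: 0.0384
```

Run:
```python
from go import *
c=np.array([.5285,-.403,.105]);Rt=tgt(-4.7,35)
delta(c+.009*Rt[:,1],-4.7,35)
s=state();print(s["joint_pos"],s["torque"],s["joint_vel"])
```

```text
tool shift(current axes) [-0.0051  0.0008 -0.0021] turn [ 0.0027 -0.0073 -0.0101] ee [ 0.5376 -0.4016  0.1012] gap 0.0384 F [-0.6 -0.  -0.7] t 23.35
[-1.03099562  0.29929253  1.84689889  0.7299951   0.75688239 -2.99471378] [ 0.00560338  0.28022814 -0.00890486] [-3.81053565e-03 -8.50623733e-03  9.70988546e-04  8.21067298e-04
  1.80076689e-05  1.65338090e-03]
```

Joint 6 is at its limit (-2.995), so the tool stopped 5 mm up the skewer. The grip is still on the middle piece, so I'll close here and back off in a direction that relieves the joint.

Call:
move_arm([
  [0, 0, 0, 0, 0, 0, 155],
  [0, 0, 0, 0, 0, 0, 170],
  [0, 0, 0, 0, 0, 0, 190],
  [0, 0, 0, 0, 0, 0, 210],
  [0, 0, 0, 0, 0, 0, 225],
  [0, 0, 0, 0, 0, 0, 225],
  [0, 0, 0, 0, 0, 0, 225],
  [0, 0, 0, 0, 0, 0, 225],
], force=40)

```text
t: 24.35
ee_pos: [0.5375, -0.4021, 0.1018]
tool_rot: [0.684, 0.179, 0.239, -0.666]
contact_force: [-5.1, 0.2, 6.1]
finger_gap: 0.0277
```

Call:
move_arm([
  [0, -0.003, 0, 0, 0, 0, 225],
  [0, -0.005, 0, 0, 0, 0, 225],
  [0, -0.008, 0, 0, 0, 0, 225],
  [0, -0.01, 0, 0, 0, 0, 225],
  [0, -0.01, 0, 0, 0, 0, 225],
  [0, -0.01, 0, 0, 0, 0, 225],
  [0, 0, 0, 0, 0, 0, 225],
  [0, 0, 0, 0, 0, 0, 225],
])

```text
t: 25.35
ee_pos: [0.5115, -0.3992, 0.1389]
tool_rot: [0.683, 0.178, 0.239, -0.666]
contact_force: [-0.5, 0.0, -1.2]
finger_gap: 0.0276
```

Run:
```python
from go import *
delta([.44,-.38,.35],-4.7,35)
print(state()["joint_pos"])
t=read_camera("top");s=read_camera("scene")
big(t["frame"],(290,130,390,220),7,"pics/i_t.png"); big(s["frame"],(110,90,220,195),6,"pics/i_s.png")
```

```text
tool shift(current axes) [ 0.0591 -0.2154  0.0132] turn [ 0.0024 -0.0076 -0.0104] ee [ 0.5115 -0.3992  0.1389] gap 0.0276 F [-0.5  0.  -1.2] t 25.35
[-1.07269941  0.19168182  1.88870567  0.69243446  0.83039924 -2.97190329]
```

View pics/i_s.png

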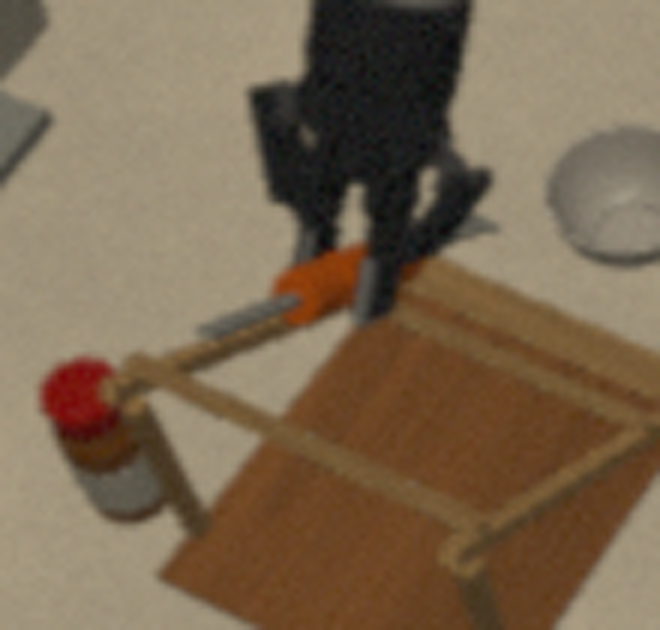

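The carrot is held and clear of the rack (scene 335,285), with the eyelet above the stop. Lift, level and yaw follow.

Call:
move_arm([
  [0, -0.02, 0, 0, 0, 0, 225],
  [0.01, -0.028, 0.002, 0, 0, 0, 225],
  [0.01, -0.028, 0.002, 0, 0, 0, 225],
  [0.01, -0.028, 0.002, 0, 0, 0, 225],
  [0.01, -0.028, 0.002, 0, 0, 0, 225],
  [0.01, -0.028, 0.002, 0, 0, 0, 225],
  [0.009, -0.028, 0.002, 0, 0, 0, 225],
  [0, -0.027, 0, 0, 0, 0, 225],
])

```text
t: 26.45
ee_pos: [0.4401, -0.381, 0.3508]
tool_rot: [0.683, 0.179, 0.239, -0.666]
contact_force: [0.1, -0.9, -1.3]
finger_gap: 0.0275
```

Call:
move_arm([
  [0, 0, 0, 0, 0, 0.1, 225],
  [0, 0, 0, 0, 0, 0.12, 225],
  [0, 0, 0, 0, 0, 0.12, 225],
  [0, 0, 0, 0, 0, 0.12, 225],
  [0, 0, 0, 0, 0, 0.1, 225],
  [0, 0, 0, 0, 0, 0.04, 225],
  [0, 0, 0, 0, -0.133, 0, 225],
  [0, 0, 0, 0, -0.133, 0, 225],
])

```text
t: 27.45
ee_pos: [0.4401, -0.3811, 0.3492]
tool_rot: [-0.703, -0.064, 0.063, 0.705]
contact_force: [0.1, -0.1, -0.6]
finger_gap: 0.0276
```

Run:
```python
from go import *
delta([.4565,.320,.35],10.6,0)
s0=state();print(s0["joint_pos"].round(3));M=R.from_quat(s0["tool_rot"]).as_matrix();
t=read_camera("top");s=read_camera("scene")
big(t["frame"],(290,130,400,230),6,"pics/j_t.png"); big(s["frame"],(120,30,250,140),6,"pics/j_s.png")
for x in(-.136,-.049,.049,.12):
    p=s0["ee_pos"]+M@np.array([x,-.009,0]);print(x,"top",(proj(t,p)[0]-[290,130]+.5)*6,"scene",(proj(s,p)[0]-[120,30]+.5)*6)
```

```text
tool shift(current axes) [0.1424 0.0013 0.6867] turn [-0.0028 -0.004   0.0016] ee [ 0.4401 -0.3811  0.3492] gap 0.0276 F [ 0.1 -0.1 -0.6] t 27.45
[-0.922  0.13   1.42   0.003  1.594 -2.674]
-0.136 top [554.7250263  699.52106547] scene [394.36519697  40.18163878]
-0.049 top [505.98085348 498.24780877] scene [332.8254381  164.59879316]
0.049 top [453.05503768 279.70781324] scene [256.78145899 318.33965374]
0.12 top [415.95759579 126.52595555] scene [196.61836978 439.97354533]
```

View pics/j_s.png

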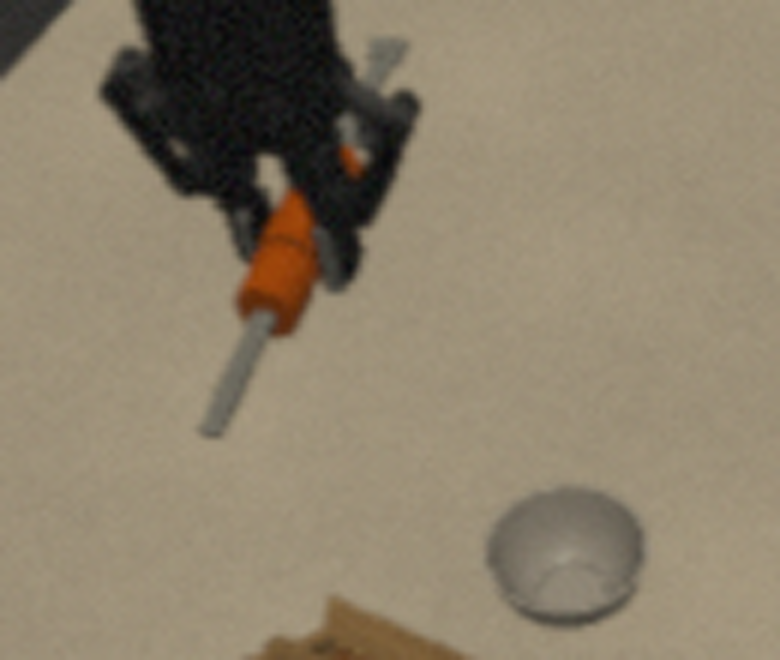

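View pics/j_t.png

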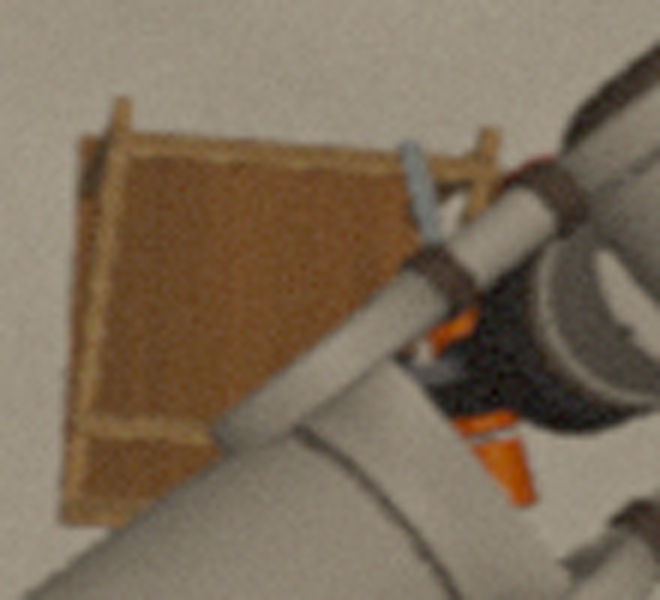

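Run:
```python
from go import *
s0=state();M=R.from_quat(s0["tool_rot"]).as_matrix();t=read_camera("top");sc=read_camera("scene")
p,e=tri(sc,(np.array([212,432])+.5)/6-.5+[120,30],t,(np.array([412,144])+.5)/6-.5+[290,130]);print(p,e[0],M.T@(p-s0["ee_pos"]))
```

```text
[ 0.55031335 -0.35786836  0.35598354] 0.00043893232757668713 [ 0.11278431 -0.00645614  0.00356326]
```

The tip sits at tool x = 0.113, so the skewer centre is about 6 mm behind the TCP and I'll compensate for that. Moving to the tin at y ≈ +98.

Call:
move_arm([
  [0.006, 0, 0.02, 0, -0.003, 0, 225],
  [0.007, 0, 0.034, 0, 0, 0, 225],
  [0.008, 0, 0.036, 0, 0, 0, 225],
  [0.008, 0, 0.036, 0, 0, 0, 225],
  [0.008, 0, 0.036, 0, 0, 0, 225],
  [0.008, 0, 0.036, 0, 0, 0, 225],
  [0.008, 0, 0.036, 0, 0, 0, 225],
  [0.008, 0, 0.036, 0, 0, 0, 225],
])

```text
t: 28.65
ee_pos: [0.4515, -0.1024, 0.3504]
tool_rot: [-0.703, -0.064, 0.063, 0.705]
contact_force: [1.3, -0.0, -1.6]
finger_gap: 0.0279
```

Call:
move_arm([
  [0.008, 0, 0.036, 0, 0, 0, 225],
  [0.008, 0, 0.036, 0, 0, 0, 225],
  [0.008, 0, 0.036, 0, 0, 0, 225],
  [0.008, 0, 0.036, 0, 0, 0, 225],
  [0.008, 0, 0.036, 0, 0, 0, 225],
  [0.008, 0, 0.036, 0, 0, 0, 225],
  [0.008, 0, 0.036, 0, 0, 0, 225],
  [0.008, 0, 0.036, 0, 0, 0, 225],
])

```text
t: 29.65
ee_pos: [0.4625, 0.1921, 0.3511]
tool_rot: [-0.703, -0.064, 0.063, 0.705]
contact_force: [0.4, 0.8, -1.7]
finger_gap: 0.0276
```

Call:
move_arm([
  [0.008, 0, 0.036, 0, 0, 0, 225],
  [0.008, 0, 0.036, 0, 0, 0, 225],
  [0.007, 0.01, 0.036, 0, 0, 0, 225],
  [0, 0.03, 0.021, 0, 0, 0, 225],
  [0, 0.04, 0, 0, 0, 0, 225],
  [0, 0.04, 0, 0, 0, 0, 225],
  [0, 0, 0, 0, 0, 0, 225],
  [0, 0, 0, 0, 0, 0, 225],
])

```text
t: 30.65
ee_pos: [0.4636, 0.322, 0.2333]
tool_rot: [-0.703, -0.065, 0.062, 0.705]
contact_force: [-0.5, 0.3, 0.1]
finger_gap: 0.0274
```

Run:
```python
from go import *
delta([.4626,.321,.07],10.6,0)
t=read_camera("top");s=read_camera("scene")
big(t["frame"],(100,145,230,255),6,"pics/k_t.png"); big(s["frame"],(285,150,430,270),5,"pics/k_s.png")
```

```text
tool shift(current axes) [-0.0018  0.1633 -0.0012] turn [-0.0027 -0.0057  0.0038] ee [0.4636 0.322  0.2333] gap 0.0274 F [-0.5  0.3  0.1] t 30.65
```

View pics/k_s.png

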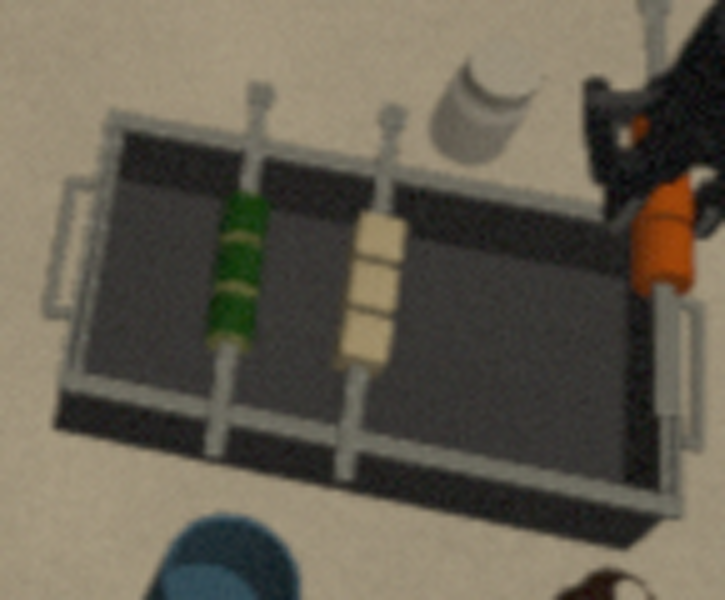

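The carrot is above the tin's right end (scene 665,235), clear of the salt jar (490,110). Lowering to just above the rims.

Call:
move_arm([
  [-0.001, 0.02, 0, 0, -0.006, 0.004, 225],
  [0, 0.03, 0, 0, 0, 0, 225],
  [0, 0.03, 0, 0, 0, 0, 225],
  [0, 0.03, 0, 0, 0, 0, 225],
  [0, 0.02, 0, 0, 0, 0, 225],
  [0, 0.01, 0, 0, 0, 0, 225],
  [0, 0, 0, 0, 0, 0, 225],
  [0, 0, 0, 0, 0, 0, 225],
])

```text
t: 31.75
ee_pos: [0.4627, 0.3217, 0.0923]
tool_rot: [-0.703, -0.065, 0.066, 0.705]
contact_force: [-1.1, 0.3, -0.8]
finger_gap: 0.0279
```

Run:
```python
from go import *
delta([.4626,.321,.07],10.6,0)
t=read_camera("top");s=read_camera("scene")
big(t["frame"],(100,145,230,255),6,"pics/l_t.png"); big(s["frame"],(285,150,430,270),5,"pics/l_s.png")
```

```text
tool shift(current axes) [-0.0002  0.0223 -0.0007] turn [-0.0024  0.0005 -0.001 ] ee [0.4627 0.3217 0.0923] gap 0.0279 F [-1.1  0.3 -0.8] t 31.75
```

View pics/l_s.png

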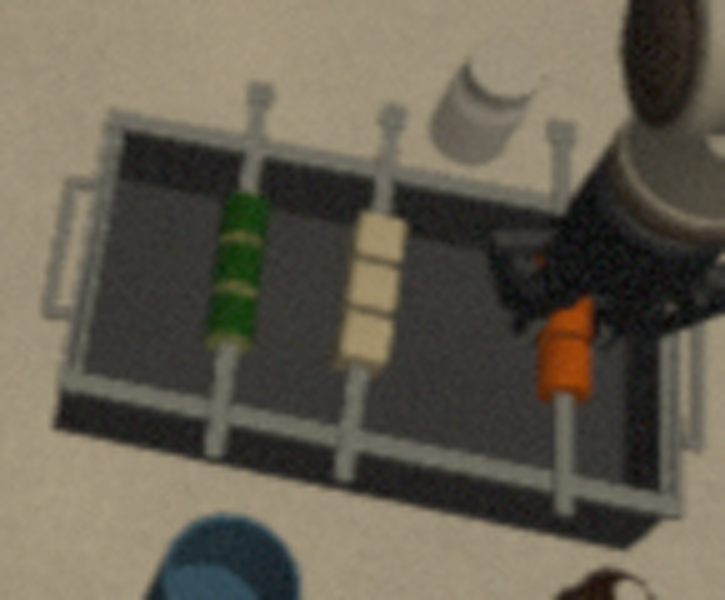

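View pics/l_t.png

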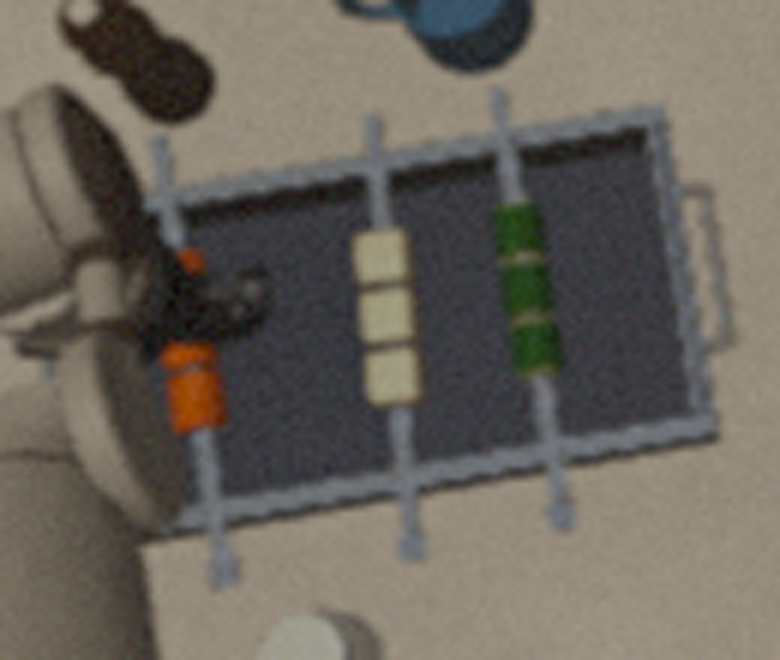

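Carrot hangs straight over both rims (top 195,350), with its eyelet clear of the salt jar (300,635). Lowering slowly to contact.

Call:
move_arm([
  [0, 0.007, 0, 0, 0, 0, 225],
  [0, 0.006, 0, 0, 0, 0, 225],
  [0, 0.003, 0, 0, 0, 0, 225],
  [0, 0.001, 0, 0, 0, 0, 225],
  [0, 0.001, 0, 0, 0, 0, 225],
  [0, 0, 0, 0, 0, 0, 225],
  [0, 0, 0, 0, 0, 0, 225],
  [0, 0, 0, 0, 0, 0, 225],
])

```text
t: 32.85
ee_pos: [0.4619, 0.3215, 0.0734]
tool_rot: [-0.703, -0.064, 0.066, 0.705]
contact_force: [0.5, -1.2, -1.6]
finger_gap: 0.0273
```

```bash
cat > ft.py <<'E'
from go import *
s=state();M=R.from_quat(s["tool_rot"]).as_matrix();print(s["ee_pos"].round(4),(M.T@s["torque"]).round(3),(M.T@s["contact_force"]).round(2))
E
python3 ft.py
```

```text
[0.4619 0.3215 0.0734] [-0.046  0.043  0.006] [ 0.32  1.6  -1.26]
```

Call:
move_arm([
  [0, 0.001, 0, 0, 0, 0, 225],
  [0, 0.001, 0, 0, 0, 0, 225],
  [0, 0.0005, 0, 0, 0, 0, 225],
  [0, 0, 0, 0, 0, 0, 225],
  [0, 0, 0, 0, 0, 0, 225],
  [0, 0, 0, 0, 0, 0, 225],
  [0, 0, 0, 0, 0, 0, 225],
  [0, 0, 0, 0, 0, 0, 225],
])

```text
t: 33.85
ee_pos: [0.4618, 0.3214, 0.0708]
tool_rot: [-0.703, -0.064, 0.067, 0.705]
contact_force: [-0.6, -1.0, -0.4]
finger_gap: 0.028
```

```bash
python3 ft.py
```

```text
[0.4618 0.3214 0.0708] [0.017 0.026 0.137] [-0.76  0.4  -0.91]
```

Call:
move_arm([
  [0, 0.001, 0, 0, 0, 0, 225],
  [0, 0, 0, 0, 0, 0.005, 225],
  [0, 0, 0, 0, 0, 0, 225],
  [0, 0, 0, 0, 0, 0, 225],
  [0, 0, 0, 0, 0, 0, 225],
  [0, 0, 0, 0, 0, 0, 225],
  [0, 0, 0, 0, 0, 0, 225],
  [0, 0, 0, 0, 0, 0, 225],
])

```text
t: 34.85
ee_pos: [0.4619, 0.3215, 0.07]
tool_rot: [-0.704, -0.063, 0.068, 0.704]
contact_force: [-3.1, -1.6, 5.5]
finger_gap: 0.0278
```

```bash
python3 ft.py
```

```text
[0.4619 0.3215 0.07  ] [-0.149  0.027  0.571] [-3.33 -5.49 -0.95]
```

Same near-end contact as before, so I'll tip the far end down.

Call:
move_arm([
  [0, 0, 0, 0, 0, 0.006, 225],
  [0, 0, 0, 0, 0, 0.006, 225],
  [0, 0, 0, 0, 0, 0, 225],
  [0, 0, 0, 0, 0, 0, 225],
  [0, 0, 0, 0, 0, 0, 225],
  [0, 0, 0, 0, 0, 0, 225],
  [0, 0, 0, 0, 0, 0, 225],
  [0, 0, 0, 0, 0, 0, 225],
])

```text
t: 35.85
ee_pos: [0.4621, 0.3216, 0.0701]
tool_rot: [-0.704, -0.059, 0.072, 0.704]
contact_force: [-2.1, -1.0, 4.6]
finger_gap: 0.0274
```

```bash
python3 ft.py
```

```text
[0.4621 0.3216 0.0701] [-0.149 -0.021  0.234] [-2.36 -4.58 -0.54]
```

Call:
move_arm([
  [0, 0, 0, 0, 0, 0.008, 225],
  [0, 0, 0, 0, 0, 0, 225],
  [0, 0, 0, 0, 0, 0, 225],
  [0, 0, 0, 0, 0, 0, 225],
  [0, 0, 0, 0, 0, 0, 225],
  [0, 0, 0, 0, 0, 0, 225],
  [0, 0, 0, 0, 0, 0, 225],
  [0, 0, 0, 0, 0, 0, 225],
])

```text
t: 36.85
ee_pos: [0.4623, 0.3216, 0.07]
tool_rot: [0.704, 0.056, -0.075, -0.704]
contact_force: [1.2, 2.2, 3.9]
finger_gap: 0.0276
```

```bash
python3 ft.py
python3 - <<'E'
from go import *
t=read_camera("top");s=read_camera("scene")
big(t["frame"],(100,145,230,255),6,"pics/n_t.png"); big(s["frame"],(285,150,430,270),5,"pics/n_s.png")
E
```

```text
[0.4623 0.3216 0.07  ] [ 0.264  0.035 -0.672] [ 1.47 -3.98  1.9 ]
```

View pics/n_s.png

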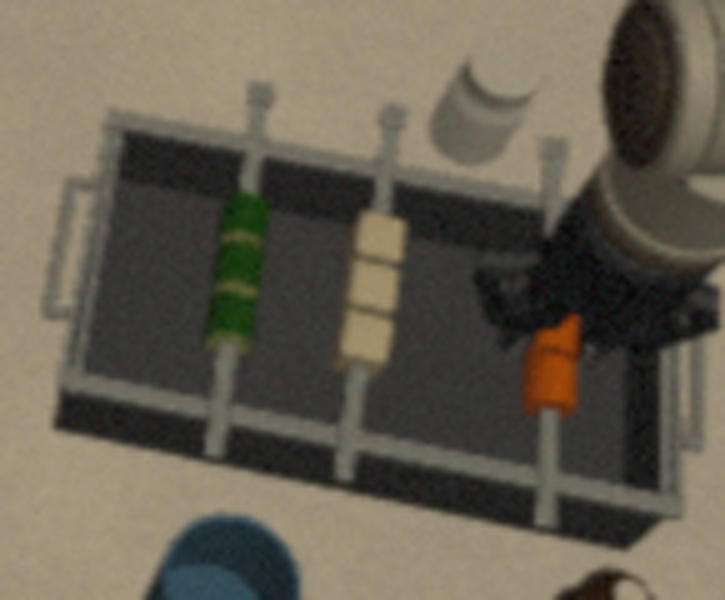

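The moment reversed, so both rims bear within a few mrad. The picture shows the carrot blade on both rims (tip 547,525; eyelet 552,150). I'll ease the tilt slightly and release.

Call:
move_arm([
  [0, 0, 0, 0, 0, -0.005, 225],
  [0, 0, 0, 0, 0, 0, 178],
  [0, 0, 0, 0, 0, 0, 172],
  [0, 0, 0, 0, 0, 0, 165],
  [0, 0, 0, 0, 0, 0, 155],
  [0, 0, 0, 0, 0, 0, 140],
  [0, 0, 0, 0, 0, 0, 125],
  [0, 0, 0, 0, 0, 0, 120],
], force=20)

```text
t: 37.95
ee_pos: [0.4617, 0.3214, 0.0697]
tool_rot: [0.704, 0.057, -0.074, -0.704]
contact_force: [0.7, -0.8, -0.4]
finger_gap: 0.0453
```

Call:
move_arm([
  [0, 0, 0, 0, 0, 0, 115],
  [0, -0.005, 0, 0, 0, -0.01, 115],
  [0, -0.02, 0, 0, 0, 0, 115],
  [0, -0.03, 0, 0, 0, 0, 115],
  [0, -0.04, 0, 0, 0, 0, 115],
  [0, -0.05, 0, 0, 0, 0, 115],
  [0, -0.05, 0, 0, 0, 0, 115],
  [0, -0.05, 0, 0, 0, 0, 115],
])

```text
t: 38.95
ee_pos: [0.4648, 0.3215, 0.3168]
tool_rot: [-0.704, -0.061, 0.07, 0.704]
contact_force: [1.0, 0.6, 0.7]
finger_gap: 0.0465
```

Call:
move_arm([
  [-0.03, 0, 0.03, 0, 0, 0, 115],
  [-0.03, 0, 0.03, 0, 0, 0, 115],
  [-0.03, 0, 0.03, 0, 0, 0, 115],
  [-0.03, 0, 0.03, 0, 0, 0, 115],
  [-0.03, 0, 0.03, 0, 0, 0, 115],
  [-0.03, 0, 0.03, 0, 0, 0, 115],
  [0, 0, 0, 0, 0, 0, 115],
  [0, 0, 0, 0, 0, 0, 115],
])

```text
t: 39.95
ee_pos: [0.2552, 0.4651, 0.3176]
tool_rot: [-0.704, -0.061, 0.07, 0.704]
contact_force: [0.6, -0.2, 0.6]
finger_gap: 0.0468
```

Run:
```python
from go import *
t=read_camera("top");s=read_camera("scene")
big(t["frame"],(100,145,230,245),6,"pics/z_t.png"); big(s["frame"],(285,150,430,270),5,"pics/z_s.png")
```

```text
(no output)
```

View pics/z_s.png

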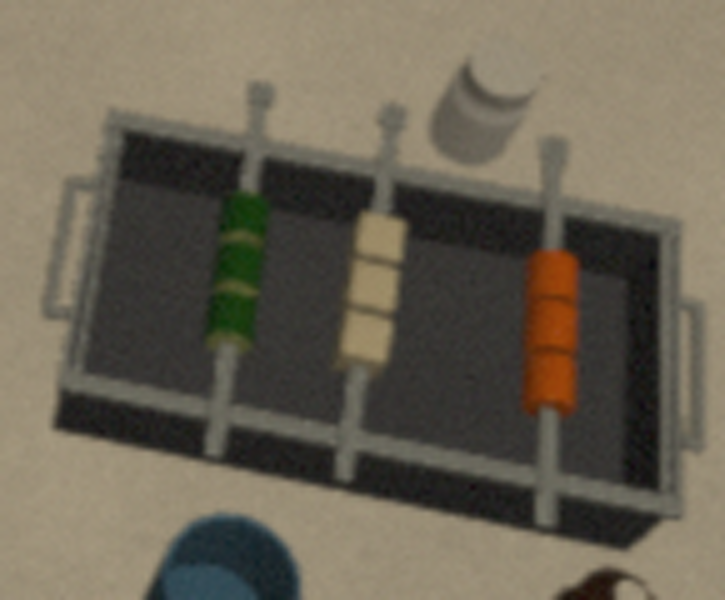

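View pics/z_t.png

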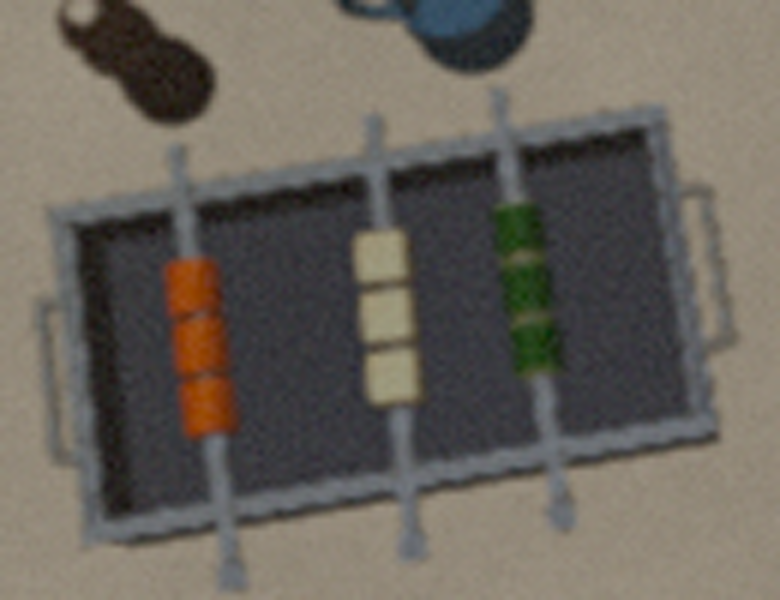

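Run:
```python
from go import *
t=read_camera("top");s=read_camera("scene")
a=np.radians(10.6);X=np.array([np.cos(a),np.sin(a)]);Y=np.array([-X[1],X[0]]);c=np.array([.4747,.2236])
pt=lambda q:(np.array(q)+.5)/6-.5+[100,145]; ps=lambda q:(np.array(q)+.5)/5-.5+[285,150]
for n,th,tl,sh,sl in [("courg",(499,90),(562,528),(215,457),(262,85)),("onion",(373,118),(413,557),(344,480),(392,106)),("carrot",(178,148),(232,588),(546,526),(553,138))]:
    A,e1=tri(s,ps(sh),t,pt(th));B,e2=tri(s,ps(sl),t,pt(tl));d=A-B;C=B+d*136/256
    q=C[:2]-c;print(n,"len",np.linalg.norm(d).round(4),"tin xy",(q@X).round(4),(q@Y).round(4),"z",C[2].round(4),"yaw err",(np.degrees(np.arctan2(d[1],d[0]))-10.6).round(1),"pitch",(d[2]/.256).round(3),e1[0].round(4),e2[0].round(4))
```

```text
Traceback (most recent call last):
AttributeError: 'float' object has no attribute 'round'
```

Run:
```python
from go import *
t=read_camera("top");s=read_camera("scene")
a=np.radians(10.6);X=np.array([np.cos(a),np.sin(a)]);Y=np.array([-X[1],X[0]]);c=np.array([.4747,.2236])
pt=lambda q:(np.array(q)+.5)/6-.5+[100,145]; ps=lambda q:(np.array(q)+.5)/5-.5+[285,150]
for n,th,tl,sh,sl in [("courg",(499,90),(562,528),(215,457),(262,85)),("onion",(373,118),(413,557),(344,480),(392,106)),("carrot",(178,148),(232,588),(546,526),(553,138))]:
    A,e1=tri(s,ps(sh),t,pt(th));B,e2=tri(s,ps(sl),t,pt(tl));d=A-B;C=B+d*136/256
    q=C[:2]-c;print(n,"len",np.linalg.norm(d),"tin xy",(q@X),(q@Y),"z",C[2],"yaw err",(np.degrees(np.arctan2(d[1],d[0]))-10.6),"pitch",(d[2]/.256),e1[0],e2[0])
print(state()["contact_force"],state()["t"])
```

```text
courg len 0.25405944753950643 tin xy 0.0004902294267292941 -0.08342502811807702 z 0.07455767647038808 yaw err 0.0940856010469755 pitch -0.009219940542366627 0.00011124667710759361 0.001419405391846211
onion len 0.25233401987277104 tin xy -0.0018167227887409248 -0.006286418237760974 z 0.07469645556918966 yaw err -1.84359872662084 pitch -0.02399461854826529 0.00021900386054546432 0.0019681266629735135
carrot len 0.2533353662065239 tin xy -0.00023045575419820328 0.09971569720513111 z 0.0746627516372976 yaw err 0.9462696474703627 pitch -0.022466335947123918 4.6057101182412786e-05 0.0018120570161192723
[ 0.68570775 -0.27158935  0.10882507] 40.25
```

All three skewers sit at the same height and within limits, so I'll hand in.

```bash
python3 -c "
from workcell import *
print(sign_off())"
```

```text
the job is handed in; nothing more can be done
None
```

The courgette and carrot skewers now lie across the tin on either side of the onion skewer, and I handed the job in at about 40 s. No verdict is reported.

I gripped each skewer by its middle piece on the slope, lifted and levelled it, and lowered it until the force reading showed both rims carrying the blade. Then I released it.

Last checks from both cameras, in the tin's frame:

| Skewer | x (mm) | y (mm) | Yaw error (deg) |
|---|---|---|---|
| Courgette | 0.5 | -83 | 0.1 |
| Carrot | -0.2 | +100 | 0.9 |
| Onion | -2 | -6 | -1.8 |

- **Gaps:** the centres are at least 77 mm apart, which leaves about 49 mm between the vegetables of neighbouring skewers.
- **Height:** all three measured about 2.5 mm below the expected 77 mm. That matches the 3 mm low bias I saw on the rack, so I put it down to calibration.
- **Level:** the measured slopes were -0.009 to -0.024 rad. The untouched onion read -0.024 too, so this is within measurement error.
- **Surroundings:** the salt jar, mug and mill look unmoved in the last pictures. I did not look at the bottle, bowl or spice jar again at the end, but nothing came near them.
- **Joint limit:** joint 6 reached its limit (-2.995 of -3) while I was gripping the carrot, so the grip was about 6 mm off centre. I allowed for that when placing it.

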